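Turn the upside-down coaster over against the steel rest

ROBOT

A 6-joint arm with a two-finger parallel gripper is mounted at the origin on a cart in front of the work surface, level with it; the furniture and walls round the work are solid. World frame = base frame: x ahead of the robot, y to its left, z up, the work surface at z = 0. Lengths are in mm, angles in degrees, forces in N, time in s.
With the tool pointing down it reaches from about 325 to 750 mm from the base axis. Payload 7.6 kg.
Tool frame: the origin (TCP) lies midway between the tips of the shut fingers; the grasp point (between the pads) lies 19 mm behind it; x points along the fingers, y is the direction in which the jaws open and shut, and the axes are right-handed (so a half turn about x gives the same grasp; the last joint's range is limited). The gripper opens to 85 mm and grips with 20 to 120 N. Pads are 22 mm wide; open, the fingers measure 114 mm over their backs; the gripper's body (76 mm by 85 mm) begins 54 mm behind the grasp point. The pads swing forward as they close: fully open they stand 13 mm farther back than shut.
Start: joints at [-72.038, 2.991, 80.254, -0, 96.75, -4.028], TCP at [196.611, -486.818, 209.523] pointing down, gripper open.
Joint ranges: [-166.34, 166.34], [-52.06, 124.39], [6.96, 135.62], [-60.46, 240.46], [14.63, 156.25], [-167.68, 167.68]. Speed limits (degrees/s): [147.25, 147.25, 172.46, 180, 180, 180].

INTERFACE

Orientations are given as [roll, pitch, yaw] about the fixed x, y, z axes, in that order (R = Rz(yaw) Ry(pitch) Rx(roll)).
In Python, from rig import * gives the robot as it stands.
- The arm moves only by the tool apply_moves, never from a script. Its argument "rows" is a list of rows, each an object with "slide": the shift along the tool's x, y, z as a fraction of full scale, a list of three; "dr": the turn, a rotation vector about the tool's x, y, z as a fraction of full scale, a list of three. In form: [{"slide": [tx, ty, tz], "dr": [rx, ry, rz]}, ...]. A call has 1 to 8 rows; each row shifts and turns the commanded pose from where the row before left it, along the tool's axes as they then stand; what a row does not reach is not made up. Full scale, the value 1, is 0.025 m for a shift and 6 degrees for a turn. A row lasts 1/10 s, in which the tool goes at most 50 mm and 8.59 degrees, less where a joint would pass 70% of its speed; a pose out of reach is approached as far as the arm can. A call with a number of a shift or a turn outside -1 to 1 is refused whole. A call with a gripper value outside its range is refused whole. "gripper" is the gripper's target within -1 to 1 (shut at 1, half-way at 0, fully open at -1), set as the call begins (left out, the last holds). The fingers move at their own pace and stop on an object; "squeeze" is the grip in N (left out, the last holds). Time passes only in rows, so rows that do not move let the fingers close. It gives the time, the measured TCP pose, the force and the opening at its end, in the units of the state.
- state(): the state, without advancing time (a new reading comes with each control period).
- camera(name): name is "side" or "top"; returns a dict with "image" (400x640x3 uint8, red, green, blue), "mtx" (3x3 intrinsics, pixels), "rvec" (rotation vector, rad) and "tvec" (3), from world to camera coordinates, as OpenCV has them. Camera axes: x right, y down, z forward; pixel columns grow to the right and rows downward; lengths in mm; the calibration is good to about 2 mm. A picture is of the moment at which its call begins. There is no depth.
- finish_job(): hands the job in, once; it reports no verdict.
Trained networks look in a picture, given as the dict that the camera call returned (one of the last four; its "shot" number tells which), for a name from the list of things; names that differ only in an ending like _2 or _b are one class to them, and where a whole thing is asked for, a point or a joint stands for the part that bears it (a point fixed in the world has none). Each returns a list of dicts, best first, with "confidence" (0 to 1); they miss things now and then, are a little off and sometimes report something else, mostly with a low value. They report only what shows in the picture. A call takes as long as a camera call. They do not tell look-alikes from the thing itself.
- silhouettes(target, picture): "mask" (400x640 bool, what is visible of it) and "rect" ([centre column, centre row, width, height] in pixels, round what is visible of it).
- spot_point(target, picture): "uv" ([column, row] in pixels: a listed point, or the origin of a listed thing).
The state is a dict: "clock": time; "joints": joint angles; "joint_velocities": joint speeds; "tau": joint torques, N m; "tool_pos": TCP position; "tool_rot": TCP orientation; "ft_force": force on the tool from outside, world axes, zero at the start; "moment": the same for the moment, N m; "grip_width": finger opening in mm.
Only numpy, scipy, OpenCV 4.12 (cv2) and the standard library are available. Lean on these libraries where they do the work, as an engineer would, in place of code of your own. Each camera call takes 0.05 s, during which the arm holds its last target.

TASK

Two cork-backed slate coasters lie in front of the low sloping steel rest, and one of them is upside down, cork side up. Keeping it on the worktop, push that one up against the rest until it stands leaning on the slope, then tip its top edge back over so that it lies flat in front of the rest, slate side up, and leave it there. Do not disturb the other coaster.

Things in the scene. Friction and masses are not known exactly. Their poses are not given: they have to be found in the camera images.
- cork_up_coaster: The coaster to turn: 84 x 84 x 12 mm, 0.10-0.20 kg, dark slate below, light brown cork on top. It lies flat, one edge facing the rest within 0.1 rad, the opposite edge 102 to 122 mm before the rest's foot line. Origin at the slab's centre (6 mm up); x, y along its edges, z out of the cork face: up at the start, down once turned. Pushed squarely and low on that edge, it climbs the steel.
- slate_up_coaster: The other coaster, same size, already right: dark slate face up. It lies beside the first, centres about 120 mm apart along the rest; either may be the one nearer to the robot. Origin at its centre, z out of the slate face, up. Leave it alone.
- rest: Low book rest fixed to the worktop: a slippery dark steel sheet 220 mm wide, 4 mm thick, leaning back at 58 degrees to the worktop, oak struts behind it (to 68 mm behind the foot line, 42 mm high). Origin: middle of the foot line, where steel meets worktop; x level, from the foot line to the back (about to the robot's left); y along the rest, about towards the robot; z up.
- rest_top (a point): Middle of the sheet's top edge, 50 mm up and 31 mm behind the foot line; axes as the rest's. A coaster flat against the steel, foot on the worktop, has the front of its foot 14 mm before the foot line; its upper edge stands clear of the sheet, the back of it 71 mm up, 44 mm behind the foot line. It stays leaning when left and can be tipped back from behind that edge, past upright.
Not all that is in view belongs to the job. Leave any green look-alike of the cork_up_coaster alone.

How it is judged (in metres and radians):
On the way:
1. the cork-up coaster stands leaning on the steel rest, its foot on the worktop (angle between cork_up_coaster's own z axis and vertical between 0.85 and 1.45 rad and height (world z) of cork_up_coaster below 0.065 m and contact force between cork_up_coaster and rest above 0.02 N), for 0.2 s.
At the end, for the whole second after the job is handed in: The coaster that was cork up lies at rest flat on the worktop (within 10 degrees) slate side up, its centre within 200 mm in front of the foot line of the rest and within 150 mm to either side of its middle; the other coaster still lies slate up within 20 mm of where it was (angle between cork_up_coaster's own z axis and vertical above 2.97 rad and height (world z) of cork_up_coaster below 0.012 m and x of cork_up_coaster in the frame of rest between -0.2 and 0 m and y of cork_up_coaster in the frame of rest between -0.15 and 0.15 m and linear speed of cork_up_coaster below 0.02 m/s and angle between slate_up_coaster's own z axis and vertical below 0.17 rad and distance of slate_up_coaster from where it was at the start of the episode below 0.02 m); the robot touches nothing.
It fails at once if the coaster is lifted clear of the worktop (its centre more than 75 mm up) (height (world z) of cork_up_coaster above 0.075 m).
It fails at once if the other coaster is moved by more than 20 mm (distance of slate_up_coaster from where it was at the start of the episode above 0.02 m).
It also fails if it takes over 38 s, if anything falls off the work surface, if the arm or the gripper's body presses on something with over 40 N, if the wrist force passes 120 N, or if a joint passes its speed limit or range.

## Working session

There is one attempt and no reset: what is moved stays moved. The work goes in short steps, Python scripts to look and compute and a tool call to move; the robot and the scene stay as the last step left them, time stands still between calls to the robot, and variables do not carry over. Pictures are saved under pics/ and viewed, and the job is handed in when it is done.

Besides the shell and the picture viewer there is one more tool, called after "Request:" as a command line: name --argument value ..., lists and objects as JSON in quotes. apply_moves: Moves the arm, as the interface text tells. Shift numbers are shares of 0.025 m and turn numbers shares of 6 degrees, none past 1 either way. Its arguments: {"type":"object","properties":{"rows":{"type":"array"},"gripper":{"type":"number"},"squeeze":{"type":"number"}},"required":["rows"]}

```bash
mkdir -p pics; ls; python3 - <<'E'
from rig import *
import cv2, numpy as np
for n in ("top","side"):
    p=camera(n); cv2.imwrite(f"pics/{n}0.png",p["image"][:,:,::-1])
    print(n,p["mtx"],p["rvec"],p["tvec"])
    for t in ("cork_up_coaster","slate_up_coaster","rest"):
        print(t,[(np.round(d["rect"],1),round(d["confidence"],2)) for d in silhouettes(t,p)], [(np.round(d["uv"],1),round(d["confidence"],2)) for d in spot_point(t,p)])
    print([(np.round(d["uv"],1),round(d["confidence"],2)) for d in spot_point("rest_top",p)])
print(state())
E
```

```text
pics
top [[370.65181515   0.         318.47223506]
 [  0.         370.65181515 195.5710478 ]
 [  0.           0.           1.        ]] [ 2.15425458 -2.1881104   0.05163362] [-69.42045368 472.23549758 864.86934565]
cork_up_coaster [(array([367.9, 213.3,  44.2,  45.8]), 0.75), (array([276.4, 190.1,  48.2,  45. ]), 0.7)] [(array([275.6, 188.2]), 0.68), (array([369.1, 209.6]), 0.63)]
slate_up_coaster [(array([381.2, 170.2,  39.4,  39.1]), 0.88)] [(array([381.3, 174.2]), 0.91)]
rest [(array([331.1, 182.9,  37.7,  93.3]), 0.88)] [(array([345.5, 185.6]), 0.87)]
[(array([333.5, 183.9]), 0.77)]
side [[365.18415151   0.         318.26849718]
 [  0.         365.18415151 189.67964489]
 [  0.           0.           1.        ]] [ 2.0354657  -0.14032259  0.12113221] [-480.52069544   28.93966592  895.14935161]
cork_up_coaster [(array([302.2, 232.1,  43.6,  31.9]), 0.68), (array([314.5, 181.5,  43.6,  14.8]), 0.68)] [(array([313.1, 186.1]), 0.92), (array([304.5, 231. ]), 0.85)]
slate_up_coaster [(array([356. , 238.3,  49.4,  30.2]), 0.56)] [(array([355.5, 236.5]), 0.72)]
rest [(array([333.3, 208.6,  96.8,  31. ]), 0.87)] [(array([329.5, 218.3]), 0.87)]
[(array([332.2, 194.5]), 0.57)]
{'clock': 0.8, 'joints': array([-7.20376028e+01,  2.99057366e+00,  8.02529617e+01,  1.83709734e-03,
        9.67499545e+01, -4.02809716e+00]), 'joint_velocities': array([-0.0340614 , -0.03766928,  0.00336989, -0.09226959, -0.03895542,
        0.08790104]), 'tau': array([-3.60090162e-04, -3.81507504e+01, -3.60300171e+01, -1.63542200e-04,
        9.44492945e-05, -5.69243372e-07]), 'tool_pos': array([ 196.62495095, -486.81966477,  209.53667487]), 'tool_rot': array([101.62637818,  89.99323907, -56.38291146]), 'ft_force': array([-0.02222907,  0.15441309,  0.01912854]), 'moment': array([ 0.00360406,  0.03735761, -0.06159033]), 'grip_width': 85.34136196233882}
```

```bash
python3 - <<'E'
import cv2
a=cv2.imread("pics/top0.png")[120:270,220:440]; b=cv2.imread("pics/side0.png")[150:280,230:430]
cv2.imwrite("pics/a.png",cv2.resize(a,None,fx=3.5,fy=3.5,interpolation=cv2.INTER_CUBIC))
cv2.imwrite("pics/b.png",cv2.resize(b,None,fx=4,fy=4,interpolation=cv2.INTER_CUBIC))
E
```

```text
(no output)
```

View pics/top0.png

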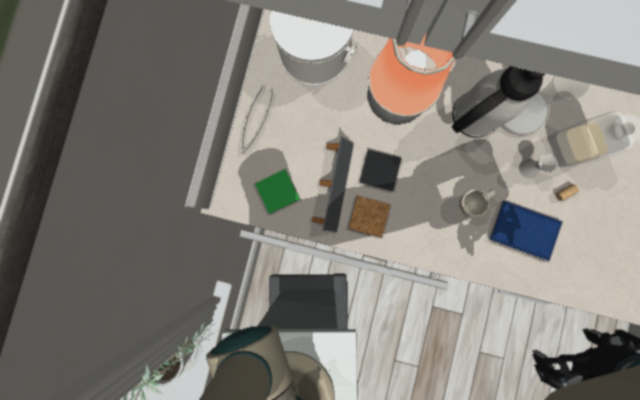

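View pics/side0.png

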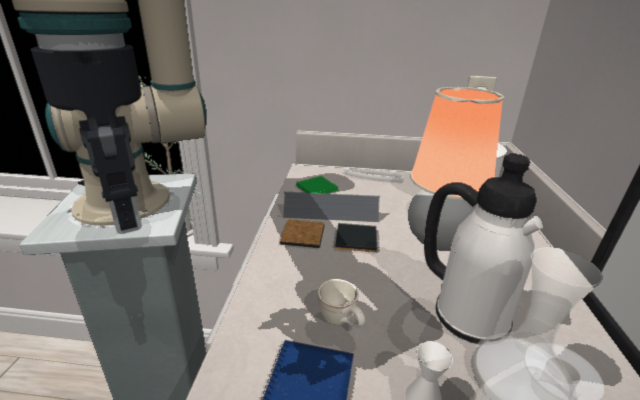

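```bash
true
```

```text
(no output)
```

View pics/a.png

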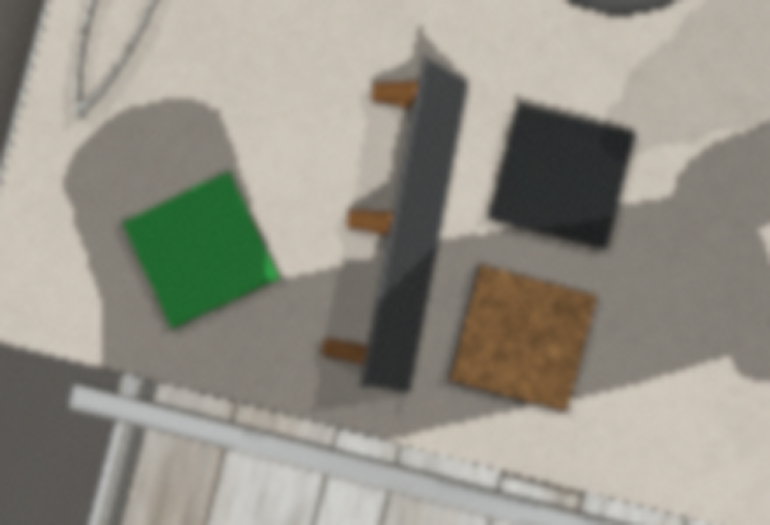

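View pics/b.png

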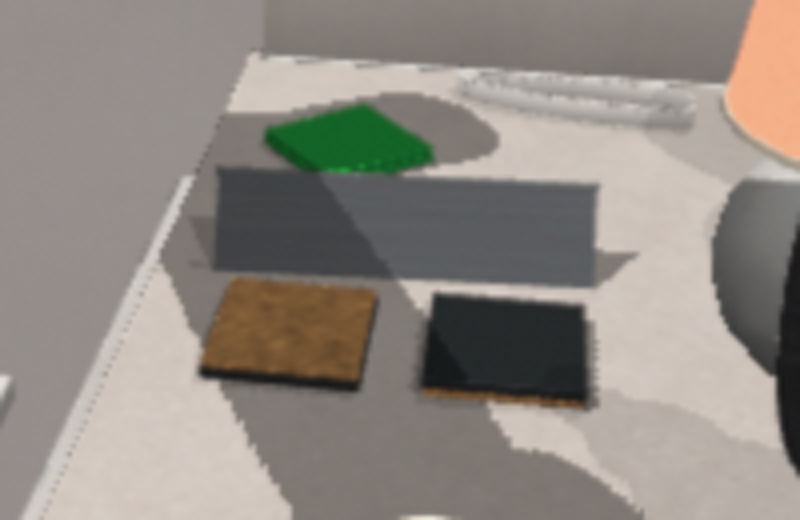

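```bash
cat > h.py <<'E'
import cv2, numpy as np
C={"top":(np.array([[370.65181515,0,318.47223506],[0,370.65181515,195.5710478],[0,0,1]]),np.array([2.15425458,-2.1881104,0.05163362]),np.array([-69.42045368,472.23549758,864.86934565])),
"side":(np.array([[365.18415151,0,318.26849718],[0,365.18415151,189.67964489],[0,0,1]]),np.array([2.0354657,-0.14032259,0.12113221]),np.array([-480.52069544,28.93966592,895.14935161]))}
def ray(n,uv,z):
    K,r,t=C[n];R=cv2.Rodrigues(r)[0];d=R.T@np.linalg.inv(K)@np.array([uv[0],uv[1],1.]);o=-R.T@t
    return o+d*(z-o[2])/d[2]
def proj(n,P):
    K,r,t=C[n];return cv2.projectPoints(np.array(P,float).reshape(-1,3),r,t,K,None)[0].reshape(-1,2)
E
python3 - <<'E'
from h import *
T=lambda x,y:((x+.5)/3.5-.5+220,(y+.5)/3.5-.5+120)
S=lambda x,y:((x+.5)/4-.5+230,(y+.5)/4-.5+150)
np.set_printoptions(precision=1,suppress=True)
def show(n,pts,z):
    P=np.array([ray(n,p,z) for p in pts]);print(n,P[:,:2].tolist() and P[:,:2].round(1).tolist(),P.mean(0));return P
print("cam",[-cv2.Rodrigues(C[n][1])[0].T@C[n][2] for n in C])
P=show("top",[T(466,82),T(410,388)],0);print(np.linalg.norm(P[1]-P[0]))
P=show("side",[S(213,270),S(595,287)],0);print(np.linalg.norm(P[1]-P[0]))
show("side",[S(217,168),S(598,185)],50);show("top",[T(425,60),T(363,385)],50)
show("top",[T(480,265),T(597,295),T(568,410),T(452,380)],12)
show("side",[S(235,278),S(376,290),S(360,384),S(203,374)],12)
show("top",[T(518,100),T(634,132),T(606,249),T(490,216)],12)
show("side",[S(433,295),S(584,306),S(586,401),S(423,388)],12)
E
python3 - <<'E'
from rig import *
from h import *
p=camera("top")
for t in ("cork_up_coaster","slate_up_coaster"):
    for d in silhouettes(t,p):
        m=d["mask"].astype(np.uint8);c=max(cv2.findContours(m,0,2)[0],key=len)
        b=cv2.boxPoints(cv2.minAreaRect(c)); Q=np.array([ray("top",q,12)[:2] for q in b]);print(t,Q.round(1).tolist(),Q.mean(0))
E
```

```text
cam [array([406.1, -99.3, 895. ]), array([ 344.5, -848.4,  441. ])]
top [[599.4, -162.0], [387.5, -119.1]] [ 493.4 -140.6    0. ]
216.2786486467204
side [[385.0, -117.7], [601.8, -161.0]] [ 493.4 -139.4    0. ]
221.0460353153897
side [[390.4, -85.8], [607.9, -130.3]] [ 499.2 -108.    50. ]
top [[603.9, -131.8], [390.9, -87.6]] [ 497.4 -109.7   50. ]
top [[470.4, -168.0], [448.7, -246.7], [371.4, -225.0], [392.7, -147.4]] [ 420.8 -196.8   12. ]
side [[395.5, -147.6], [472.0, -169.0], [449.4, -255.6], [372.2, -237.9]] [ 422.3 -202.5   12. ]
top [[583.6, -196.5], [559.9, -275.1], [479.9, -253.7], [503.8, -175.6]] [ 531.8 -225.2   12. ]
side [[502.5, -177.7], [582.8, -198.2], [558.3, -283.0], [480.1, -262.7]] [ 530.9 -230.4   12. ]
cork_up_coaster [[392.1, -143.9], [471.3, -167.0], [448.0, -247.5], [369.3, -224.0]] [ 420.17992303 -195.59644679]
cork_up_coaster [[503.9, 81.5], [541.8, 3.0], [465.8, -33.8], [428.3, 44.1]] [484.95351374  23.70093966]
slate_up_coaster [[500.5, -171.7], [584.3, -194.5], [561.4, -277.6], [478.1, -254.4]] [ 531.08363537 -224.53932837]
```

```bash
cat >> h.py <<'E'
from scipy.spatial.transform import Rotation as Ro
O=np.array([493.4,-140.,0]);RY=np.array([-.980,.198,0]);RY/=np.linalg.norm(RY);RX=np.cross(RY,[0,0,1]);Z=np.array([0,0,1.])
def w2r(p): d=np.array(p)-O; return np.array([d@RX,d@RY,d[2]])
def r2w(p): return O+p[0]*RX+p[1]*RY+p[2]*Z
def cur(s): return np.array(s["tool_pos"]),Ro.from_euler("xyz",s["tool_rot"],degrees=True).as_matrix()
def des(a,sgn):
    a=np.radians(a);x=-np.cos(a)*Z+np.sin(a)*RX;y=sgn*RY;return np.column_stack([x,y,np.cross(x,y)])
def plan(s,prest,a,sgn):
    p,R=cur(s);rv=np.degrees(Ro.from_matrix(R.T@des(a,sgn)).as_rotvec())
    d=R.T@(r2w(prest)-p); print("rest-frame now",w2r(p).round(1),"tool-axes shift mm",d.round(1),"rotvec deg(tool)",rv.round(1),"joints",s["joints"].round(1),"t",s["clock"],"F",s["ft_force"].round(1))
E
python3 - <<'E'
from rig import *
from h import *
s=state();print(cur(s)[1].round(3))
for g in(1,-1):
  for a in (0,12): plan(s,(-145,58,209),a,g)
print(w2r(ray("top",(475,203),60)))
E
```

```text
[[ 0.     0.374 -0.927]
 [-0.    -0.927 -0.374]
 [-1.     0.     0.   ]]
rest-frame now [-398.7  222.2  209.5] tool-axes shift mm [   0.5 -121.4 -276.8] rotvec deg(tool) [123.4  -0.   -0. ] joints [-72.    3.   80.3  -0.   96.7  -4. ] t 0.95 F [0.1 0.2 0.3]
rest-frame now [-398.7  222.2  209.5] tool-axes shift mm [   0.5 -121.4 -276.8] rotvec deg(tool) [122.9  -7.  -12.9] joints [-72.    3.   80.3  -0.   96.7  -4. ] t 0.95 F [0.1 0.2 0.3]
rest-frame now [-398.7  222.2  209.5] tool-axes shift mm [   0.5 -121.4 -276.8] rotvec deg(tool) [-56.6   0.   -0. ] joints [-72.    3.   80.3  -0.   96.7  -4. ] t 0.95 F [0.1 0.2 0.3]
rest-frame now [-398.7  222.2  209.5] tool-axes shift mm [   0.5 -121.4 -276.8] rotvec deg(tool) [-56.4  11.   -5.9] joints [-72.    3.   80.3  -0.   96.7  -4. ] t 0.95 F [0.1 0.2 0.3]
[-290.79020436   -9.84362204   60.        ]
```

Request:
apply_moves --rows '[{"slide": [0, -0.4, -0.92], "dr": [0, 0, 0]}, {"slide": [0, -0.4, -0.92], "dr": [0, 0, 0]}, {"slide": [0, -0.4, -0.92], "dr": [0, 0, 0]}, {"slide": [0, -0.4, -0.92], "dr": [0, 0, 0]}, {"slide": [0, -0.4, -0.92], "dr": [0, 0, 0]}, {"slide": [0, -0.4, -0.92], "dr": [0, 0, 0]}, {"slide": [0, -0.4, -0.92], "dr": [0, 0, 0]}, {"slide": [0, -0.4, -0.92], "dr": [0, 0, 0]}]' --gripper 0.3

```text
clock: 1.75
tool_pos: [337.9, -342.9, 209.6]
tool_rot: [103.7, 90.0, -54.3]
ft_force: [0.9, -0.5, 0.5]
grip_width: 29.8
```

Request:
apply_moves --rows '[{"slide": [0, -0.4, -0.92], "dr": [0, 0, 0]}, {"slide": [0, -0.4, -0.92], "dr": [0, 0, 0]}, {"slide": [0, -0.4, -0.92], "dr": [0, 0, 0]}, {"slide": [0, -0.4, -0.92], "dr": [0, 0, 0]}, {"slide": [0, 0, 0], "dr": [-0.95, 0, 0]}, {"slide": [0, 0, 0], "dr": [-0.95, 0, 0]}, {"slide": [0, 0, 0], "dr": [-0.95, 0, 0]}, {"slide": [0, 0, 0], "dr": [-0.95, 0, 0]}]'

```text
clock: 2.55
tool_pos: [407.7, -272.1, 209.5]
tool_rot: [68.6, 90.0, -66.4]
ft_force: [0.1, 0.1, 0.1]
grip_width: 30.0
```

Request:
apply_moves --rows '[{"slide": [0, 0, 0], "dr": [-0.95, 0, 0]}, {"slide": [0, 0, 0], "dr": [-0.95, 0, 0]}, {"slide": [0, 0, 0], "dr": [-0.95, 0, 0]}, {"slide": [0, 0, 0], "dr": [-0.95, 0, 0]}, {"slide": [0, 0, 0], "dr": [-0.95, 0, 0]}, {"slide": [0, 0, 0], "dr": [-0.9, 0, 0]}, {"slide": [0, 0, 0], "dr": [0, 0, 0]}]'

```text
clock: 3.25
tool_pos: [407.6, -272.2, 209.5]
tool_rot: [25.6, 90.0, -75.6]
ft_force: [-0.0, -0.3, -0.6]
grip_width: 29.7
```

```bash
python3 - <<'E'
from rig import *
from h import *
s=state();print(s["grip_width"]);plan(s,(-145,58,209),0,-1);plan(s,(-145,58,30),10,-1)
p=camera("top");cv2.imwrite("pics/top1.png",p["image"][:,:,::-1])
E
```

```text
29.746681098894825
rest-frame now [-146.6   57.9  209.5] tool-axes shift mm [ 0.5 -0.1 -1.6] rotvec deg(tool) [ 0.2  0.  -0. ] joints [-38.1  -2.7  85.9  -0.   96.7 -26.8] t 3.25 F [-0.  -0.3 -0.6]
rest-frame now [-146.6   57.9  209.5] tool-axes shift mm [ 1.795e+02 -1.000e-01 -1.600e+00] rotvec deg(tool) [ 0.2 10.   0. ] joints [-38.1  -2.7  85.9  -0.   96.7 -26.8] t 3.25 F [-0.  -0.3 -0.6]
```

View pics/top1.png

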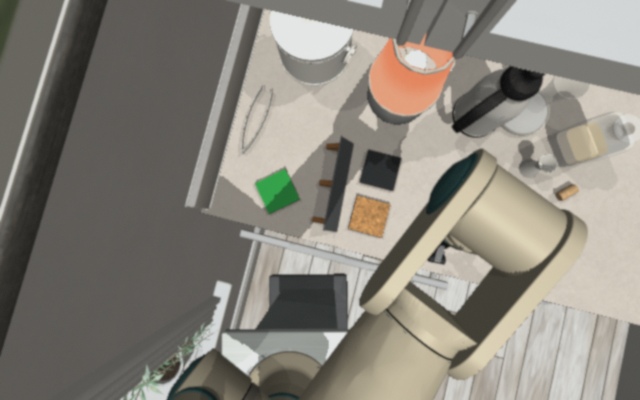

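Request:
apply_moves --rows '[{"slide": [0.95, 0, 0], "dr": [0, 0, 0]}, {"slide": [0.95, 0, 0], "dr": [0, 0, 0]}, {"slide": [0.95, 0, 0], "dr": [0, 0, 0]}, {"slide": [0.95, 0, 0], "dr": [0, 0, 0]}, {"slide": [0.95, 0, 0], "dr": [0, 0, 0]}, {"slide": [0.95, 0, 0], "dr": [0, 0, 0]}, {"slide": [0.95, 0, 0], "dr": [0, 0.8, 0]}, {"slide": [0.6, 0, 0], "dr": [0, 0.8, 0]}]'

```text
clock: 4.1
tool_pos: [407.6, -270.1, 26.9]
tool_rot: [-179.6, 80.2, 79.0]
ft_force: [-0.9, -0.0, -0.6]
grip_width: 30.0
```

```bash
python3 - <<'E'
from rig import *
from h import *
p=camera("side");cv2.imwrite("pics/side1.png",cv2.resize(p["image"][120:320,200:440,::-1],None,fx=3,fy=3))
s=state();print(s["grip_width"]);plan(s,(-140,58,3),10,-1)
E
```

```text
30.2424208491994
rest-frame now [-145.1   59.7   24.5] tool-axes shift mm [22.1  1.8 -1.3] rotvec deg(tool) [-0.1 -0.1  0.2] joints [-43.3   9.6  95.5   8.6  80.5 -33.5] t 4.15 F [-3.1 -0.6 -2. ]
```

View pics/side1.png

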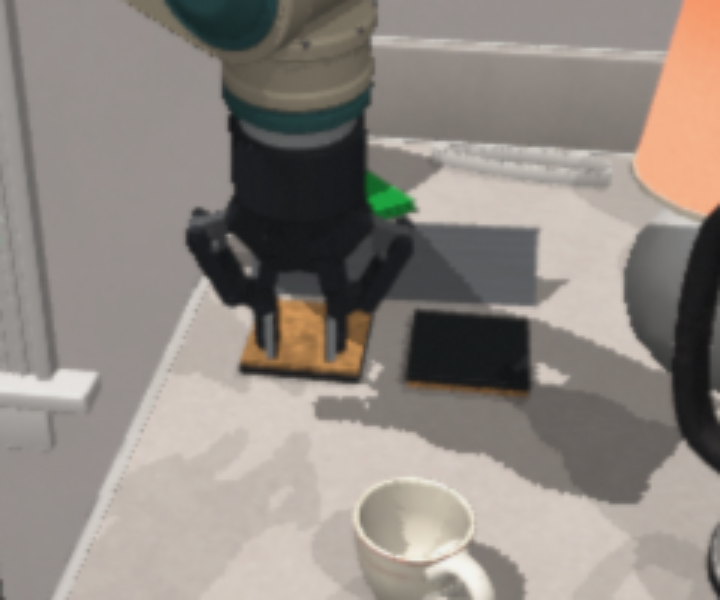

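```bash
python3 - <<'E'
from h import *
P=[r2w((-145,59.7+d,z)) for d in (-20,20) for z in (24.5,60)]
print((proj("side",P)-[200,120])*3)
print([w2r(ray("side",(200+x/3,120+y/3),27)).round(0) for x,y in((268,357),(335,360))])
E
```

```text
[[327.65719102 380.31279935]
 [328.42665414 333.9280664 ]
 [265.7548486  377.34962498]
 [265.08897163 330.97760029]]
[array([-126.,   80.,   27.]), array([-125.,   36.,   27.])]
```

```bash
python3 - <<'E'
from rig import *
from h import *
p=camera("side");im=p["image"][200:270,260:345,::-1];im=cv2.resize(im,None,fx=8,fy=8,interpolation=cv2.INTER_CUBIC)
s=state();t,R=cur(s);print(w2r(t))
for d in(-22,-15,15,22):
  for z in(-11,0,11):
    for x in (0,-10):
      q=(proj("side",t+R@np.array([x,d,z]))[0]-[260,200])*8;cv2.circle(im,tuple(int(v) for v in q),3,(0,0,255) if x==0 else (255,0,0),-1)
cv2.imwrite("pics/side2.png",im)
E
```

```text
[-145.73222726   59.48918948   25.84021439]
```

View pics/side2.png

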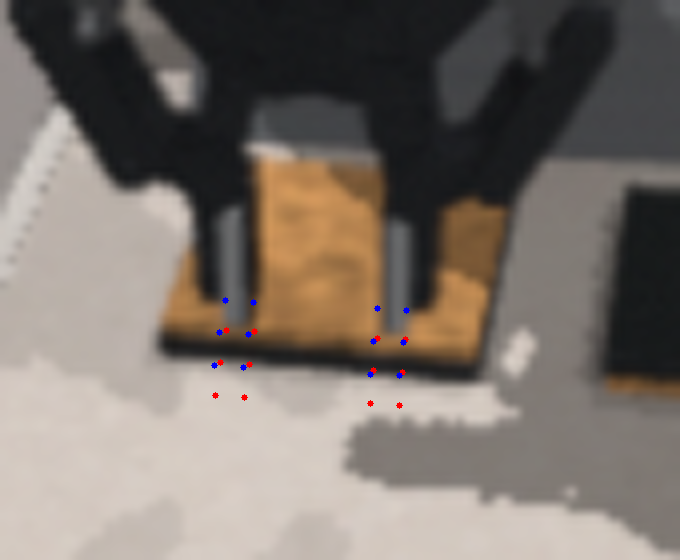

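Request:
apply_moves --rows '[{"slide": [0.3, 0, 0.05], "dr": [0, 0, 0]}, {"slide": [0.3, 0, 0.05], "dr": [0, 0, 0]}, {"slide": [0.2, 0, 0.035], "dr": [0, 0, 0]}, {"slide": [0, 0, 0], "dr": [0, 0, 0]}]'

```text
clock: 4.6
tool_pos: [407.8, -270.4, 7.6]
tool_rot: [-179.8, 80.4, 79.0]
ft_force: [-0.1, -0.1, -0.2]
grip_width: 29.7
```

```bash
python3 - <<'E'
from rig import *
from h import *
p=camera("side");im=p["image"][200:270,260:345,::-1];im=cv2.resize(im,None,fx=8,fy=8,interpolation=cv2.INTER_CUBIC)
s=state();t,R=cur(s);print(w2r(t),s["ft_force"])
cv2.imwrite("pics/side3.png",im)
E
```

```text
[-144.96749968   57.9094056     8.04616638] [-0.09461704 -0.27746131  0.25006518]
```

View pics/side3.png

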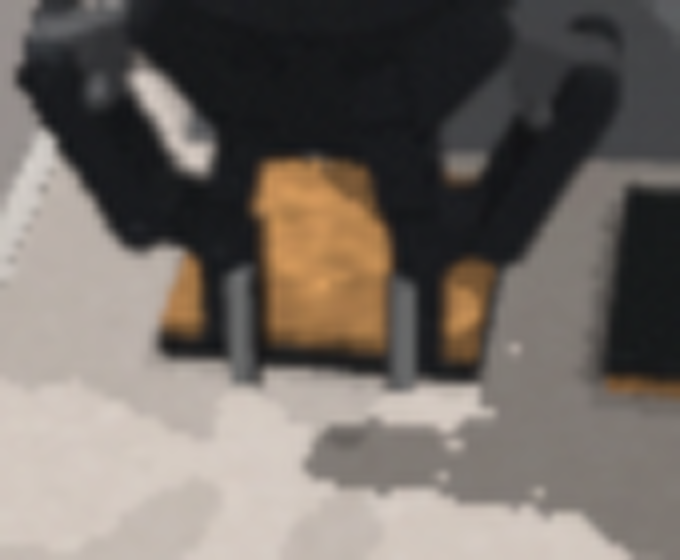

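Request:
apply_moves --rows '[{"slide": [0.06, 0, 0.01], "dr": [0, 0, 0]}, {"slide": [0.06, 0, 0.01], "dr": [0, 0, 0]}, {"slide": [0, 0, 0], "dr": [0, 0, 0]}]'

```text
clock: 4.95
tool_pos: [407.9, -271.0, 5.0]
tool_rot: [180.0, 80.4, 78.7]
ft_force: [0.3, -0.1, 0.6]
grip_width: 30.0
```

Request:
apply_moves --rows '[{"slide": [0.06, 0, 0.01], "dr": [0, 0, 0]}, {"slide": [0, 0, 0], "dr": [0, 0, 0]}]'

```text
clock: 5.15
tool_pos: [407.8, -270.9, 3.3]
tool_rot: [-179.9, 80.4, 78.8]
ft_force: [0.3, -0.9, 0.0]
grip_width: 30.0
```

Request:
apply_moves --rows '[{"slide": [0.06, 0, 0.01], "dr": [0, 0, 0]}, {"slide": [0, 0, 0], "dr": [0, 0, 0]}]'

```text
clock: 5.35
tool_pos: [407.8, -270.9, 1.8]
tool_rot: [-179.9, 80.4, 78.8]
ft_force: [0.6, 0.4, 0.8]
grip_width: 30.2
```

Request:
apply_moves --rows '[{"slide": [0.06, 0, 0.01], "dr": [0, 0, 0]}, {"slide": [0, 0, 0], "dr": [0, 0, 0]}]'

```text
clock: 5.55
tool_pos: [407.8, -270.9, 0.2]
tool_rot: [-179.9, 80.4, 78.8]
ft_force: [-1.4, -0.6, 0.2]
grip_width: 29.9
```

Request:
apply_moves --rows '[{"slide": [0.06, 0, 0.01], "dr": [0, 0, 0]}, {"slide": [0, 0, 0], "dr": [0, 0, 0]}]'

```text
clock: 5.75
tool_pos: [407.8, -270.9, -1.3]
tool_rot: [-179.9, 80.4, 78.7]
ft_force: [-0.4, 0.0, 0.2]
grip_width: 29.5
```

```bash
python3 - <<'E'
from rig import *
from h import *
p=camera("side");im=p["image"][200:270,260:345,::-1];im=cv2.resize(im,None,fx=8,fy=8,interpolation=cv2.INTER_CUBIC)
s=state();t,R=cur(s);print(w2r(t),s["ft_force"])
cv2.imwrite("pics/side4.png",im)
E
```

```text
[-145.24126356   58.00354404   -1.2405943 ] [-0.53490848  0.40933503 -0.76812322]
```

View pics/side4.png

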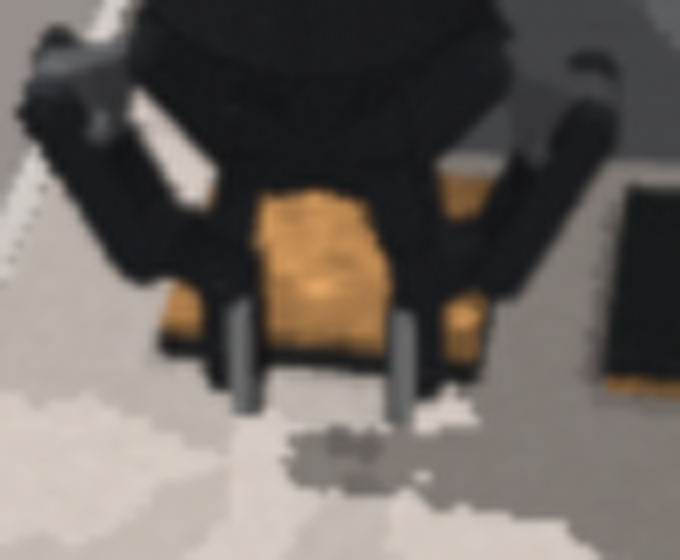

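Request:
apply_moves --rows '[{"slide": [0.06, 0, 0.01], "dr": [0, 0, 0]}, {"slide": [0, 0, 0], "dr": [0, 0, 0]}]'

```text
clock: 6.0
tool_pos: [407.8, -270.9, -2.8]
tool_rot: [-179.9, 80.4, 78.8]
ft_force: [-0.4, -0.2, -0.2]
grip_width: 29.8
```

Request:
apply_moves --rows '[{"slide": [0.06, 0, 0.01], "dr": [0, 0, 0]}, {"slide": [0, 0, 0], "dr": [0, 0, 0]}]'

```text
clock: 6.2
tool_pos: [407.7, -270.8, -4.4]
tool_rot: [-179.9, 80.4, 78.8]
ft_force: [-1.0, -0.5, -1.1]
grip_width: 30.0
```

Request:
apply_moves --rows '[{"slide": [0.04, 0, 0.01], "dr": [0, 0, 0]}, {"slide": [0, 0, 0], "dr": [0, 0, 0]}]'

```text
clock: 6.4
tool_pos: [407.8, -271.0, -5.3]
tool_rot: [-179.9, 80.4, 78.7]
ft_force: [0.3, -0.0, 1.3]
grip_width: 30.1
```

Request:
apply_moves --rows '[{"slide": [0.04, 0, 0.01], "dr": [0, 0, 0]}, {"slide": [0, 0, 0], "dr": [0, 0, 0]}]'

```text
clock: 6.6
tool_pos: [407.8, -271.0, -6.3]
tool_rot: [-180.0, 80.4, 78.7]
ft_force: [-0.1, 0.1, -0.6]
grip_width: 29.9
```

Request:
apply_moves --rows '[{"slide": [0.04, 0, 0.01], "dr": [0, 0, 0]}, {"slide": [0, 0, 0], "dr": [0, 0, 0]}]'

```text
clock: 6.8
tool_pos: [407.7, -271.1, -7.4]
tool_rot: [-179.9, 80.4, 78.8]
ft_force: [-0.2, -0.7, -0.1]
grip_width: 29.8
```

```bash
python3 - <<'E'
from rig import *
from h import *
p=camera("side");im=p["image"][200:270,260:345,::-1];im=cv2.resize(im,None,fx=8,fy=8,interpolation=cv2.INTER_CUBIC)
s=state();t,R=cur(s);print(w2r(t),s["ft_force"])
cv2.imwrite("pics/side5.png",im)
E
```

```text
[-145.51029475   57.94377299   -7.28828716] [ 0.00247275  0.0686557  -0.63665506]
```

View pics/side5.png

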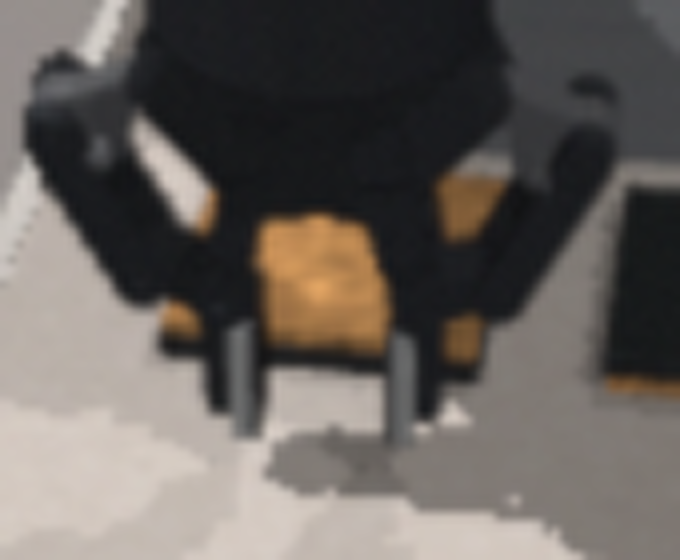

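```bash
python3 - <<'E'
from h import *
for x in(-113,-134,-140,-145,-150,-156): print(x,((proj("side",[r2w((x,58,0)),r2w((x,58,5))])-[260,200])*8).round(0).tolist())
E
```

```text
-113 [[329.0, 376.0], [330.0, 360.0]]
-134 [[322.0, 426.0], [322.0, 409.0]]
-140 [[320.0, 440.0], [320.0, 424.0]]
-145 [[318.0, 453.0], [318.0, 436.0]]
-150 [[316.0, 465.0], [316.0, 449.0]]
-156 [[314.0, 481.0], [314.0, 464.0]]
```

Request:
apply_moves --rows '[{"slide": [0.05, 0, 0.01], "dr": [0, 0, 0]}, {"slide": [0, 0, 0], "dr": [0, 0, 0]}]'

```text
clock: 7.05
tool_pos: [407.7, -271.2, -8.7]
tool_rot: [-179.9, 80.4, 78.8]
ft_force: [-0.1, -0.3, -0.8]
grip_width: 30.0
```

Request:
apply_moves --rows '[{"slide": [0.05, 0, 0.01], "dr": [0, 0, 0]}, {"slide": [0, 0, 0], "dr": [0, 0, 0]}]'

```text
clock: 7.25
tool_pos: [407.7, -271.2, -10.0]
tool_rot: [-179.9, 80.4, 78.8]
ft_force: [-0.5, 0.1, 0.4]
grip_width: 29.9
```

Request:
apply_moves --rows '[{"slide": [0.04, 0, 0.01], "dr": [0, 0, 0]}, {"slide": [0, 0, 0], "dr": [0, 0, 0]}]'

```text
clock: 7.45
tool_pos: [407.7, -271.3, -10.9]
tool_rot: [-180.0, 80.4, 78.7]
ft_force: [0.0, 0.8, -0.3]
grip_width: 29.9
```

Request:
apply_moves --rows '[{"slide": [0.05, 0, 0.01], "dr": [0, 0, 0]}, {"slide": [0, 0, 0], "dr": [0, 0, 0]}]'

```text
clock: 7.65
tool_pos: [407.7, -271.3, -12.3]
tool_rot: [-179.9, 80.4, 78.8]
ft_force: [-0.0, -0.1, 0.2]
grip_width: 29.7
```

```bash
python3 - <<'E'
from rig import *
from h import *
p=camera("side");im=p["image"][200:270,260:345,::-1];im=cv2.resize(im,None,fx=8,fy=8,interpolation=cv2.INTER_CUBIC)
s=state();t,R=cur(s);print(w2r(t),s["ft_force"])
cv2.imwrite("pics/side6.png",im)
E
```

```text
[-145.70079659   57.96057125  -12.16115836] [0.24661866 0.9163744  0.03944922]
```

View pics/side6.png

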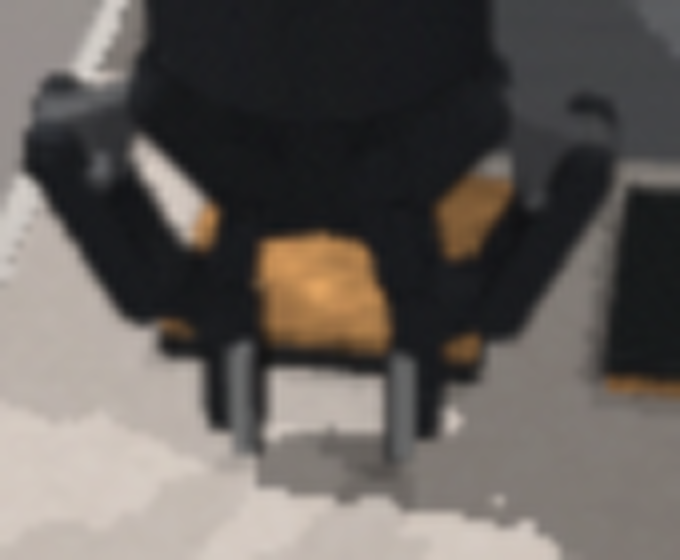

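Request:
apply_moves --rows '[{"slide": [0.05, 0, 0.01], "dr": [0, 0, 0]}, {"slide": [0, 0, 0], "dr": [0, 0, 0]}]'

```text
clock: 7.9
tool_pos: [407.7, -271.3, -13.5]
tool_rot: [-179.9, 80.4, 78.8]
ft_force: [-0.7, -0.2, 0.0]
grip_width: 30.3
```

Request:
apply_moves --rows '[{"slide": [0.05, 0, 0.01], "dr": [0, 0, 0]}, {"slide": [0, 0, 0], "dr": [0, 0, 0]}]'

```text
clock: 8.1
tool_pos: [407.7, -271.4, -14.8]
tool_rot: [-179.9, 80.4, 78.7]
ft_force: [0.2, 1.0, -0.3]
grip_width: 30.0
```

Request:
apply_moves --rows '[{"slide": [0.05, 0, 0.01], "dr": [0, 0, 0]}, {"slide": [0, 0, 0], "dr": [0, 0, 0]}]'

```text
clock: 8.3
tool_pos: [407.7, -271.4, -16.1]
tool_rot: [-179.9, 80.4, 78.8]
ft_force: [0.7, -0.4, 0.3]
grip_width: 29.9
```

```bash
python3 - <<'E'
from rig import *
from h import *
p=camera("side");im=p["image"][200:270,260:345,::-1];im=cv2.resize(im,None,fx=8,fy=8,interpolation=cv2.INTER_CUBIC)
s=state();t,R=cur(s);print(w2r(t),s["ft_force"],s["moment"])
cv2.imwrite("pics/side7.png",im)
E
```

```text
[-145.80002883   57.9730374   -16.00439602] [ 0.37665169 -0.0577403   0.21129117] [-0.01907244  0.03859039 -0.02296638]
```

View pics/side7.png

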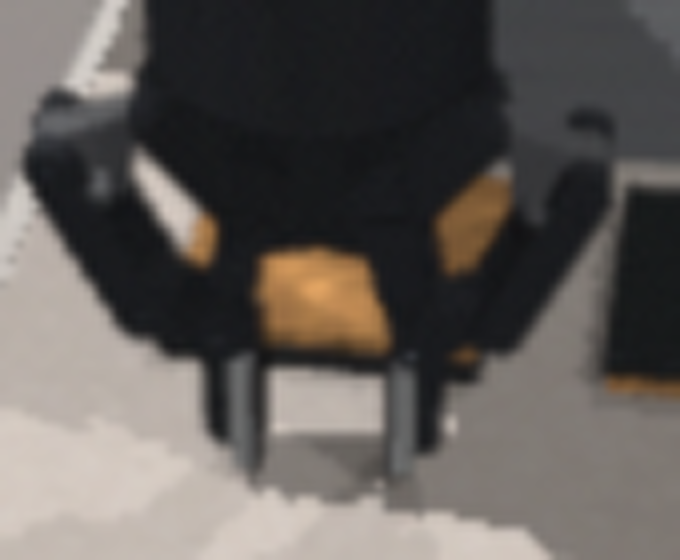

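Request:
apply_moves --rows '[{"slide": [-0.03, 0, -0.2], "dr": [0, 0, 0]}, {"slide": [0.034, 0, -0.2], "dr": [0, 0, 0]}, {"slide": [0.034, 0, -0.2], "dr": [0, 0, 0]}, {"slide": [0.034, 0, -0.2], "dr": [0, 0, 0]}, {"slide": [0.034, 0, -0.2], "dr": [0, 0, 0]}, {"slide": [0.034, 0, -0.2], "dr": [0, 0, 0]}, {"slide": [0.034, 0, -0.2], "dr": [0, 0, 0]}, {"slide": [0.034, 0, -0.2], "dr": [0, 0, 0]}]'

```text
clock: 9.15
tool_pos: [415.8, -231.7, -14.3]
tool_rot: [179.9, 80.4, 78.6]
ft_force: [0.7, -1.2, -0.0]
grip_width: 29.7
```

```bash
python3 - <<'E'
from rig import *
from h import *
p=camera("side");q=camera("top")
a=cv2.resize(p["image"][160:260,250:390,::-1],None,fx=5,fy=5,interpolation=cv2.INTER_CUBIC)
b=cv2.resize(q["image"][130:250,290:430,::-1],None,fx=5,fy=5,interpolation=cv2.INTER_CUBIC)
s=state();t,R=cur(s);print(w2r(t),s["ft_force"]);plan(s,(-25,58,-15),10,-1)
cv2.imwrite("pics/side8.png",a);cv2.imwrite("pics/top8.png",b)
E
```

```text
[-104.88763629   58.02904292  -14.33401652] [-0.20126533 -0.30140223 -0.14190557]
rest-frame now [-104.9   58.   -14.3] tool-axes shift mm [ 14.    0.2 -78.7] rotvec deg(tool) [0.1 0.4 0. ] joints [-39.   10.2  99.8   8.8  74.6 -30.4] t 9.25 F [-0.2 -0.3 -0.1]
```

View pics/side8.png

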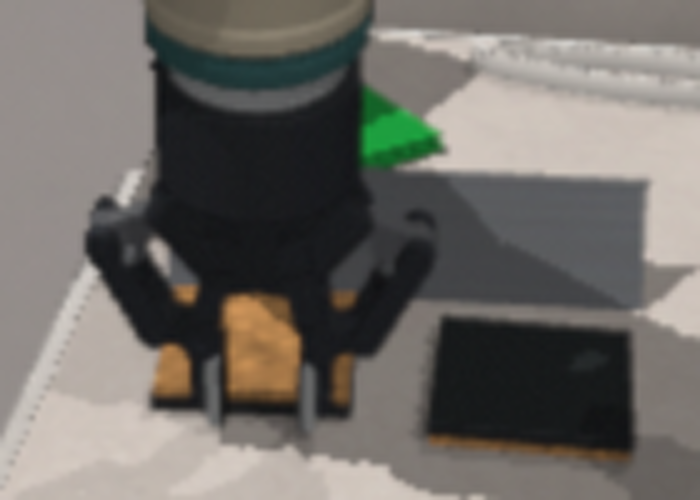

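View pics/top8.png

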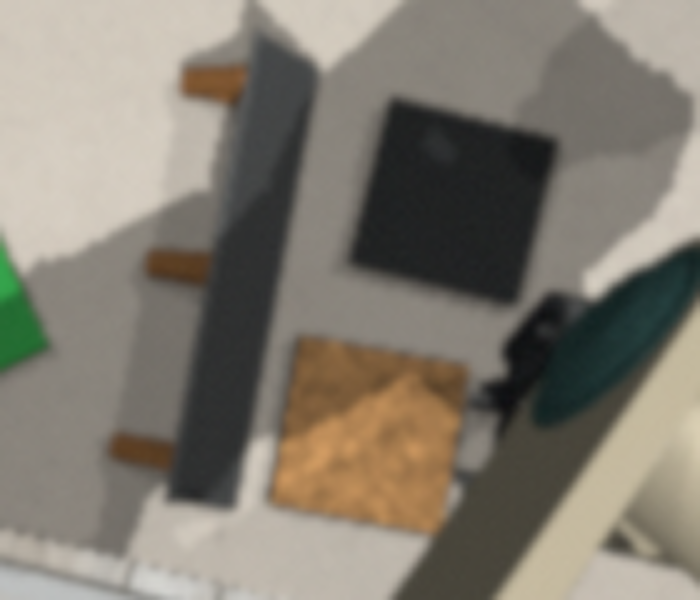

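Request:
apply_moves --rows '[{"slide": [0.027, 0, -0.16], "dr": [0, 0, 0]}, {"slide": [0.027, 0, -0.16], "dr": [0, 0, 0]}, {"slide": [0.027, 0, -0.16], "dr": [0, 0, 0]}, {"slide": [0.027, 0, -0.16], "dr": [0, 0, 0]}, {"slide": [0.027, 0, -0.16], "dr": [0, 0, 0]}, {"slide": [0.027, 0, -0.16], "dr": [0, 0, 0]}, {"slide": [0.027, 0, -0.16], "dr": [0, 0, 0]}, {"slide": [0.027, 0, -0.16], "dr": [0, 0, 0]}]'

```text
clock: 10.05
tool_pos: [422.0, -199.6, -14.4]
tool_rot: [-179.9, 80.4, 78.8]
ft_force: [-0.4, -1.3, 0.1]
grip_width: 30.1
```

```bash
python3 - <<'E'
from rig import *
from h import *
p=camera("side");q=camera("top")
a=cv2.resize(p["image"][160:260,250:390,::-1],None,fx=5,fy=5,interpolation=cv2.INTER_CUBIC)
b=cv2.resize(q["image"][130:250,290:430,::-1],None,fx=5,fy=5,interpolation=cv2.INTER_CUBIC)
s=state();t,R=cur(s);print(w2r(t),s["ft_force"]);plan(s,(-25,58,-15),10,-1)
cv2.imwrite("pics/side9.png",a);cv2.imwrite("pics/top9.png",b)
E
```

```text
[-72.24390974  58.18414613 -14.44433337] [ 0.59025702  0.03577183 -0.52505658]
rest-frame now [-72.2  58.2 -14.4] tool-axes shift mm [  8.5   0.3 -46.5] rotvec deg(tool) [0.1 0.4 0. ] joints [-35.5   8.5 101.9   9.1  73.9 -27.1] t 10.15 F [ 0.6  0.  -0.5]
```

View pics/side9.png

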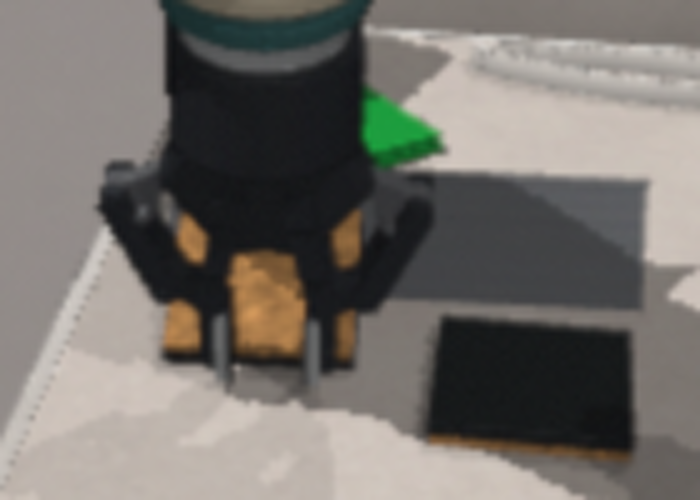

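View pics/top9.png

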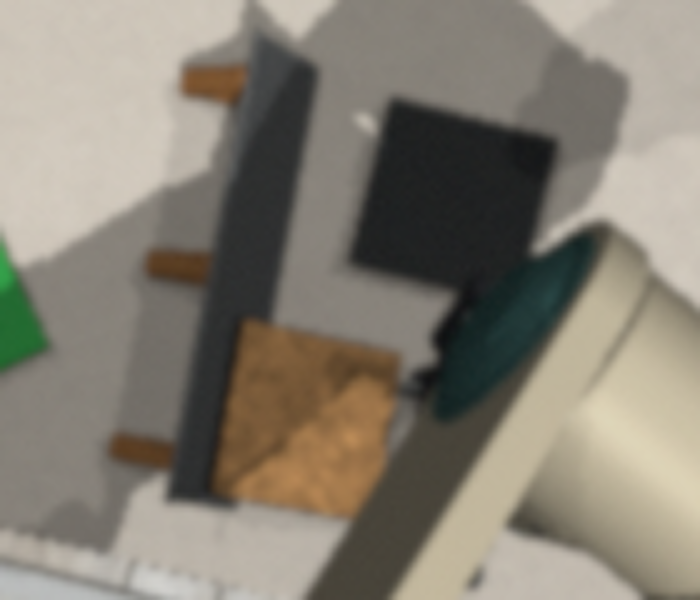

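Request:
apply_moves --rows '[{"slide": [0.02, 0, -0.12], "dr": [0, 0, 0]}, {"slide": [0.02, 0, -0.12], "dr": [0, 0, 0]}, {"slide": [0.02, 0, -0.12], "dr": [0, 0, 0]}, {"slide": [0.02, 0, -0.12], "dr": [0, 0, 0]}, {"slide": [0.02, 0, -0.12], "dr": [0, 0, 0]}, {"slide": [0.02, 0, -0.12], "dr": [0, 0, 0]}, {"slide": [0.02, 0, -0.12], "dr": [0, 0, 0]}, {"slide": [0.02, 0, -0.12], "dr": [0, 0, 0]}]'

```text
clock: 10.95
tool_pos: [426.8, -176.0, -14.3]
tool_rot: [180.0, 80.4, 78.7]
ft_force: [-0.5, -0.8, -0.7]
grip_width: 30.0
```

```bash
python3 - <<'E'
from rig import *
from h import *
p=camera("side");q=camera("top")
a=cv2.resize(p["image"][160:260,250:390,::-1],None,fx=5,fy=5,interpolation=cv2.INTER_CUBIC)
b=cv2.resize(q["image"][130:250,290:430,::-1],None,fx=5,fy=5,interpolation=cv2.INTER_CUBIC)
s=state();t,R=cur(s);print(w2r(t),s["ft_force"]);plan(s,(-25,58,-15),10,-1)
cv2.imwrite("pics/side10.png",a);cv2.imwrite("pics/top10.png",b)
E
```

```text
[-48.20511949  58.13016044 -14.28638168] [ 0.27721155 -0.26083958 -0.07740801]
rest-frame now [-48.2  58.1 -14.3] tool-axes shift mm [  4.6   0.2 -22.8] rotvec deg(tool) [0.1 0.4 0. ] joints [-32.8   7.3 103.2   9.3  73.3 -24.5] t 11.05 F [ 0.3 -0.3 -0.1]
```

View pics/side10.png

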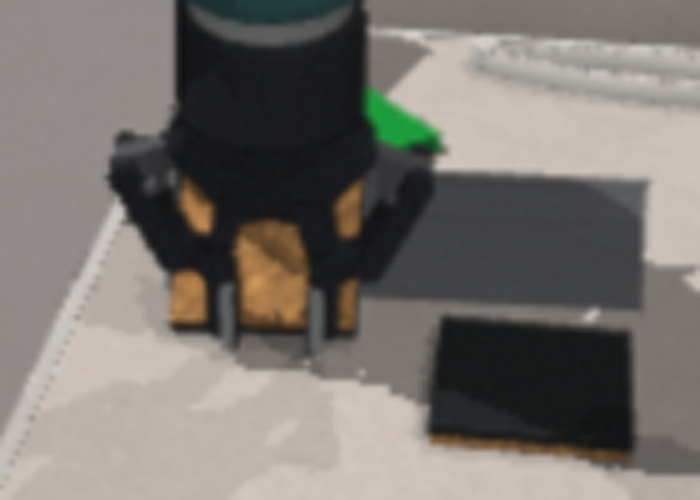

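View pics/top10.png

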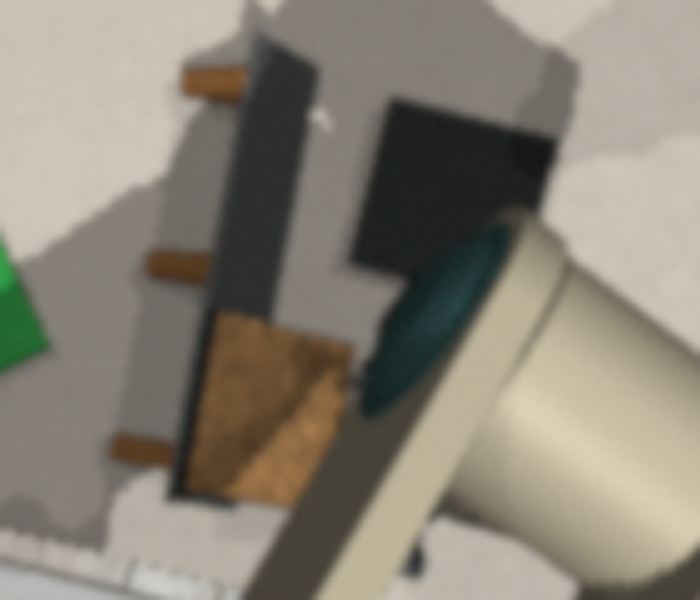

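Request:
apply_moves --rows '[{"slide": [0.02, 0, -0.12], "dr": [0, 0, 0]}, {"slide": [0.02, 0, -0.12], "dr": [0, 0, 0]}, {"slide": [0.02, 0, -0.12], "dr": [0, 0, 0]}, {"slide": [0.02, 0, -0.12], "dr": [0, 0, 0]}, {"slide": [0.02, 0, -0.12], "dr": [0, 0, 0]}, {"slide": [0.02, 0, -0.12], "dr": [0, 0, 0]}]'

```text
clock: 11.65
tool_pos: [430.4, -158.2, -14.2]
tool_rot: [180.0, 80.4, 78.7]
ft_force: [-0.5, -1.2, -0.5]
grip_width: 30.2
```

```bash
python3 - <<'E'
from rig import *
from h import *
p=camera("side");q=camera("top")
a=cv2.resize(p["image"][160:260,250:390,::-1],None,fx=5,fy=5,interpolation=cv2.INTER_CUBIC)
b=cv2.resize(q["image"][130:250,290:430,::-1],None,fx=5,fy=5,interpolation=cv2.INTER_CUBIC)
s=state();t,R=cur(s);print(w2r(t),s["ft_force"]);plan(s,(-25,58,-15),10,-1)
cv2.imwrite("pics/side11.png",a);cv2.imwrite("pics/top11.png",b)
E
```

```text
[-30.02493471  58.16942654 -14.23041257] [0.26248705 0.97911089 0.01076002]
rest-frame now [-30.   58.2 -14.2] tool-axes shift mm [ 1.6  0.2 -4.8] rotvec deg(tool) [0.1 0.4 0. ] joints [-30.8   6.5 104.    9.5  72.9 -22.5] t 11.75 F [0.3 1.  0. ]
```

View pics/side11.png

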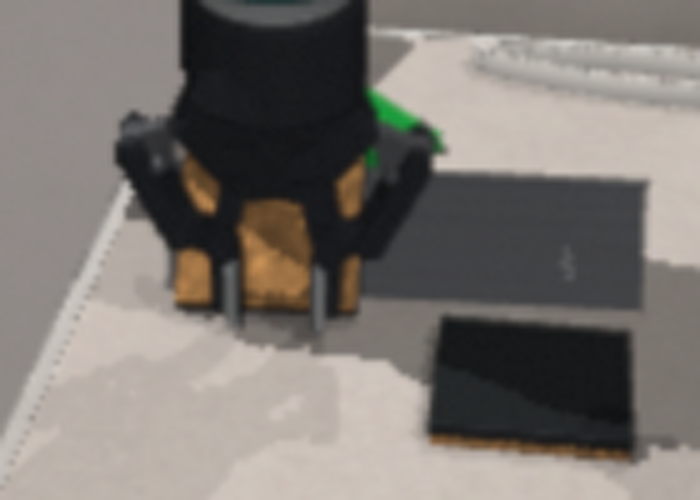

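View pics/top11.png

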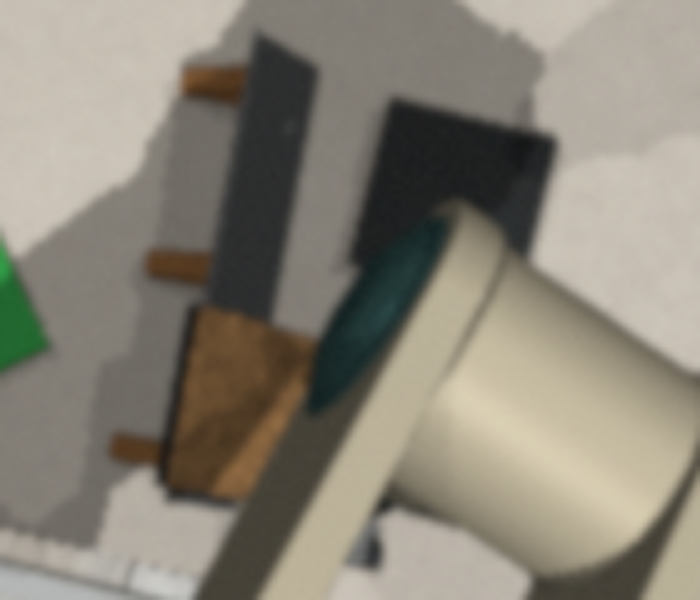

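Request:
apply_moves --rows '[{"slide": [0.01, 0, -0.06], "dr": [0, 0, 0]}, {"slide": [0.01, 0, -0.06], "dr": [0, 0, 0]}, {"slide": [0.01, 0, -0.06], "dr": [0, 0, 0]}]'

```text
clock: 12.05
tool_pos: [431.3, -153.9, -14.2]
tool_rot: [180.0, 80.4, 78.7]
ft_force: [-0.4, -0.8, 0.2]
grip_width: 29.7
```

Request:
apply_moves --rows '[{"slide": [0.01, 0, -0.06], "dr": [0, 0, 0]}, {"slide": [0.01, 0, -0.06], "dr": [0, 0, 0]}]'

```text
clock: 12.25
tool_pos: [431.9, -150.8, -14.2]
tool_rot: [180.0, 80.4, 78.7]
ft_force: [0.1, -1.3, 0.1]
grip_width: 30.2
```

Request:
apply_moves --rows '[{"slide": [0.01, 0, -0.06], "dr": [0, 0, 0]}, {"slide": [0, 0, 0], "dr": [0, 0, 0]}]'

```text
clock: 12.45
tool_pos: [432.2, -149.2, -14.2]
tool_rot: [180.0, 80.4, 78.7]
ft_force: [-0.5, -0.3, -0.2]
grip_width: 29.9
```

```bash
python3 - <<'E'
from rig import *
from h import *
p=camera("side");q=camera("top")
a=cv2.resize(p["image"][160:260,250:390,::-1],None,fx=5,fy=5,interpolation=cv2.INTER_CUBIC)
b=cv2.resize(q["image"][130:250,290:430,::-1],None,fx=5,fy=5,interpolation=cv2.INTER_CUBIC)
s=state();t,R=cur(s);print(w2r(t),s["ft_force"]);plan(s,(-25,58,-15),10,-1)
for z,x in((71,44),(77,34),(6.4,-14),(0,-4)):
  for y in (16,100):
    c=tuple(int(v) for v in (proj("top",r2w((x,y,z)))[0]-[290,130])*5);cv2.circle(b,c,3,(0,0,255),-1)
    c=tuple(int(v) for v in (proj("side",r2w((x,y,z)))[0]-[250,160])*5);cv2.circle(a,c,3,(0,0,255),-1)
cv2.imwrite("pics/side12.png",a);cv2.imwrite("pics/top12.png",b)
E
```

```text
[-21.1759368   58.1778508  -14.22787102] [-0.4856295  -0.64486568  0.75962113]
rest-frame now [-21.2  58.2 -14.2] tool-axes shift mm [0.1 0.2 3.9] rotvec deg(tool) [0.1 0.4 0. ] joints [-29.7   6.2 104.4   9.6  72.8 -21.5] t 12.55 F [-0.5 -0.6  0.8]
```

View pics/side12.png

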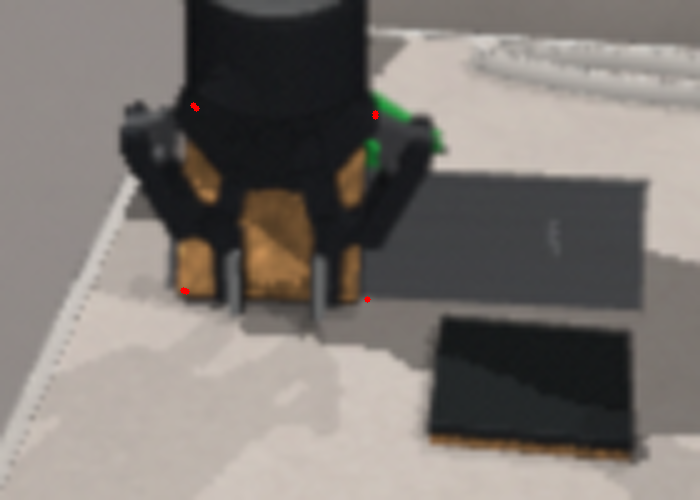

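View pics/top12.png

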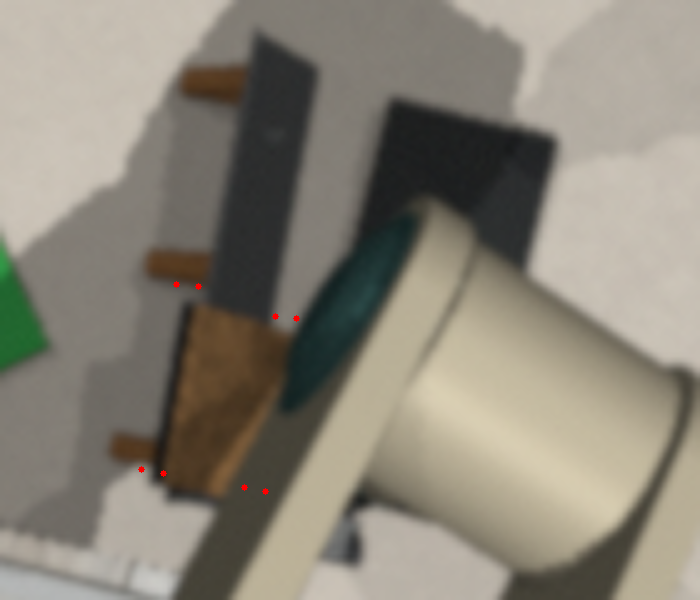

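Request:
apply_moves --rows '[{"slide": [0.007, 0, -0.04], "dr": [0, 0, 0]}, {"slide": [0.007, 0, -0.04], "dr": [0, 0, 0]}]'

```text
clock: 12.75
tool_pos: [432.6, -147.5, -14.2]
tool_rot: [180.0, 80.4, 78.6]
ft_force: [-0.5, -1.3, 0.0]
grip_width: 29.9
```

Request:
apply_moves --rows '[{"slide": [0.007, 0, -0.04], "dr": [0, 0, 0]}, {"slide": [0.007, 0, -0.04], "dr": [0, 0, 0]}]'

```text
clock: 12.95
tool_pos: [433.0, -145.4, -14.2]
tool_rot: [180.0, 80.4, 78.6]
ft_force: [0.1, -1.8, 0.6]
grip_width: 29.8
```

```bash
python3 - <<'E'
from rig import *
from h import *
p=camera("side");q=camera("top")
a=cv2.resize(p["image"][160:260,250:390,::-1],None,fx=5,fy=5,interpolation=cv2.INTER_CUBIC)
b=cv2.resize(q["image"][130:250,290:430,::-1],None,fx=5,fy=5,interpolation=cv2.INTER_CUBIC)
s=state();t,R=cur(s);print(w2r(t),s["ft_force"])
cv2.imwrite("pics/13.png",np.hstack([a[:,:400],b[100:,:400]]))
E
```

```text
[-17.18387929  58.18045599 -14.24929334] [-0.31322822 -0.76656061  0.50427768]
```

View pics/13.png

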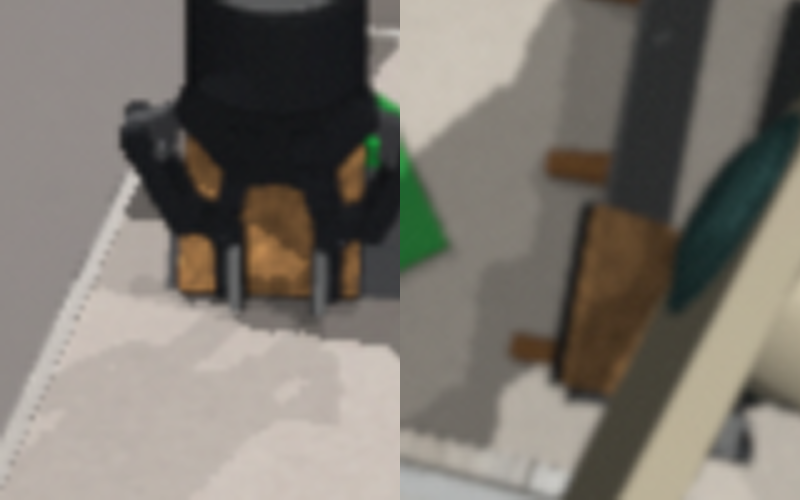

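Request:
apply_moves --rows '[{"slide": [0.007, 0, -0.04], "dr": [0, 0, 0]}, {"slide": [0.007, 0, -0.04], "dr": [0, 0, 0]}]'

```text
clock: 13.25
tool_pos: [433.3, -143.4, -14.3]
tool_rot: [180.0, 80.4, 78.7]
ft_force: [-0.1, -0.9, -0.2]
grip_width: 29.8
```

Request:
apply_moves --rows '[{"slide": [0.007, 0, -0.04], "dr": [0, 0, 0]}, {"slide": [0, 0, 0], "dr": [0, 0, 0]}]'

```text
clock: 13.45
tool_pos: [433.5, -142.5, -14.2]
tool_rot: [180.0, 80.4, 78.7]
ft_force: [-1.8, -2.2, -1.0]
grip_width: 30.1
```

Request:
apply_moves --rows '[{"slide": [0.007, 0, -0.04], "dr": [0, 0, 0]}, {"slide": [0, 0, 0], "dr": [0, 0, 0]}]'

```text
clock: 13.65
tool_pos: [433.7, -142.4, -14.1]
tool_rot: [179.9, 80.5, 78.6]
ft_force: [-2.2, -6.0, 1.1]
grip_width: 29.9
```

Request:
apply_moves --rows '[{"slide": [0.007, 0, -0.04], "dr": [0, 0, 0]}, {"slide": [0, 0, 0], "dr": [0, 0, 0]}]'

```text
clock: 13.85
tool_pos: [433.9, -142.2, -14.0]
tool_rot: [179.7, 80.6, 78.4]
ft_force: [-3.0, -10.0, 1.8]
grip_width: 29.9
```

```bash
python3 - <<'E'
from rig import *
from h import *
p=camera("side");q=camera("top")
a=cv2.resize(p["image"][160:260,250:390,::-1],None,fx=5,fy=5,interpolation=cv2.INTER_CUBIC)
b=cv2.resize(q["image"][130:250,290:430,::-1],None,fx=5,fy=5,interpolation=cv2.INTER_CUBIC)
s=state();t,R=cur(s);print(w2r(t),s["ft_force"])
cv2.imwrite("pics/14.png",np.hstack([a[:,:400],b[100:,:400]]))
E
```

```text
[-13.96991236  57.89428106 -13.9624688 ] [-2.33234814 -8.73206175  1.28686837]
```

View pics/14.png

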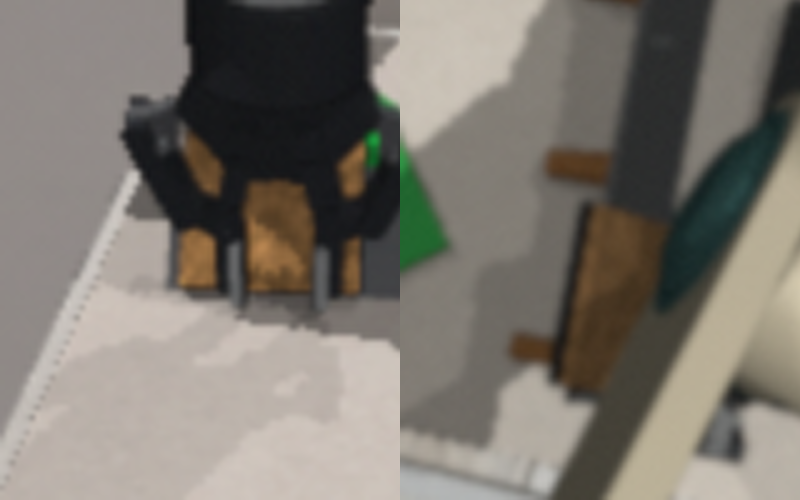

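Request:
apply_moves --rows '[{"slide": [-0.02, 0, 0.12], "dr": [0, 0, 0]}, {"slide": [-0.02, 0, 0.12], "dr": [0, 0, 0]}, {"slide": [-0.04, 0, 0.24], "dr": [0, 0, 0]}, {"slide": [-0.08, 0, 0.48], "dr": [0, 0, 0]}, {"slide": [-0.08, 0, 0.48], "dr": [0, 0, 0]}, {"slide": [-0.12, 0, 0.7], "dr": [0, 0, 0]}, {"slide": [0, 0, 0], "dr": [0, 0, 0]}]'

```text
clock: 14.65
tool_pos: [423.0, -195.8, -14.2]
tool_rot: [179.8, 80.4, 78.4]
ft_force: [1.1, -1.1, 0.5]
grip_width: 29.7
```

```bash
python3 - <<'E'
from rig import *
from h import *
p=camera("side");q=camera("top")
a=cv2.resize(p["image"][160:260,250:390,::-1],None,fx=5,fy=5,interpolation=cv2.INTER_CUBIC)
b=cv2.resize(q["image"][130:250,290:430,::-1],None,fx=5,fy=5,interpolation=cv2.INTER_CUBIC)
s=state();t,R=cur(s);plan(s,(-70,60,130),-10,-1);plan(s,(80,60,130),-10,-1)
cv2.imwrite("pics/15.png",np.hstack([a[:,:400],b[100:,:400]]))
E
```

```text
rest-frame now [-67.   58.1 -14.4] tool-axes shift mm [-142.9   -1.9  -21.2] rotvec deg(tool) [  0.  -19.6   0. ] joints [-34.9   8.2 102.2   9.2  73.7 -26.4] t 14.75 F [ 0.7  0.  -0.6]
rest-frame now [-67.   58.1 -14.4] tool-axes shift mm [-117.8   -1.8 -169. ] rotvec deg(tool) [  0.  -19.6   0. ] joints [-34.9   8.2 102.2   9.2  73.7 -26.4] t 14.75 F [ 0.7  0.  -0.6]
```

View pics/15.png

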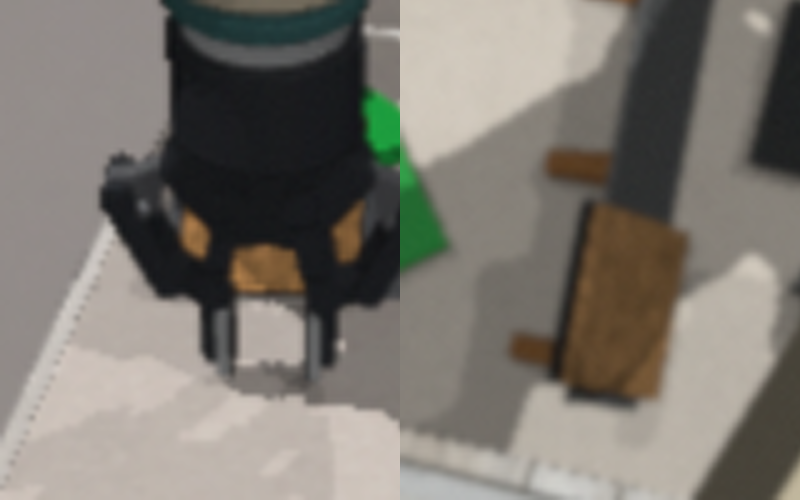

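Request:
apply_moves --rows '[{"slide": [-0.95, 0, -0.14], "dr": [0, 0, 0]}, {"slide": [-0.95, 0, -0.14], "dr": [0, 0, 0]}, {"slide": [-0.95, 0, -0.14], "dr": [0, 0, 0]}, {"slide": [-0.95, 0, -0.14], "dr": [0, 0, 0]}, {"slide": [-0.95, -0.04, -0.14], "dr": [0, 0, 0]}, {"slide": [-0.95, -0.04, -0.14], "dr": [0, 0, 0]}, {"slide": [0, 0, 0], "dr": [0, -0.82, 0]}, {"slide": [0, 0, 0], "dr": [0, -0.82, 0]}]'

```text
clock: 15.55
tool_pos: [421.1, -196.7, 130.7]
tool_rot: [16.0, 89.5, -85.4]
ft_force: [-0.3, -0.4, -0.0]
grip_width: 29.9
```

Request:
apply_moves --rows '[{"slide": [0, 0, 0], "dr": [0, -0.82, 0]}, {"slide": [0, 0, 0], "dr": [0, -0.82, 0]}, {"slide": [-0.17, 0, -0.97], "dr": [0, 0, 0]}, {"slide": [-0.17, 0, -0.97], "dr": [0, 0, 0]}, {"slide": [-0.17, 0, -0.97], "dr": [0, 0, 0]}, {"slide": [-0.17, 0, -0.97], "dr": [0, 0, 0]}, {"slide": [-0.17, 0, -0.97], "dr": [0, 0, 0]}, {"slide": [-0.17, 0, -0.97], "dr": [0, 0, 0]}]'

```text
clock: 16.35
tool_pos: [449.6, -49.9, 129.2]
tool_rot: [-0.0, 79.9, -101.3]
ft_force: [0.3, -0.2, -0.4]
grip_width: 30.0
```

```bash
python3 - <<'E'
from rig import *
from h import *
p=camera("side");q=camera("top")
a=cv2.resize(p["image"][130:260,250:410,::-1],None,fx=4,fy=4,interpolation=cv2.INTER_CUBIC)
s=state();plan(s,(80,60,42),-10,-1)
cv2.imwrite("pics/16.png",a);cv2.imwrite("pics/16t.png",q["image"][:,:,::-1])
E
```

```text
rest-frame now [ 80.7  60.7 129.2] tool-axes shift mm [ 85.9   0.7 -14.5] rotvec deg(tool) [ 0.3  0.  -0. ] joints [ -4.3  -5.1  98.  -10.   88.4   7.2] t 16.45 F [-0.7 -0.8 -0.4]
```

View pics/16.png

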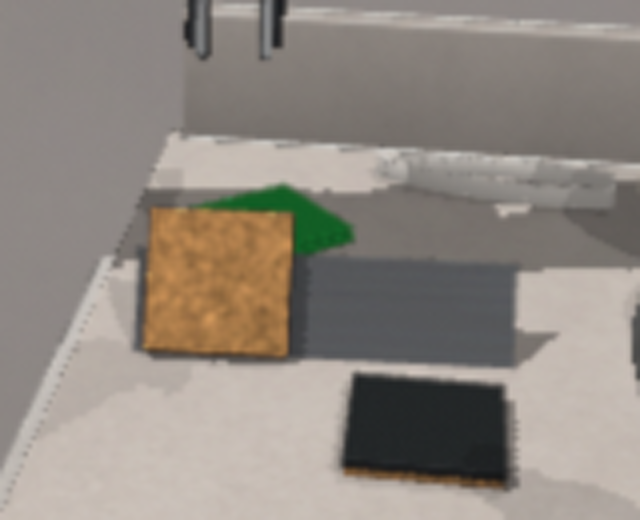

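View pics/16t.png

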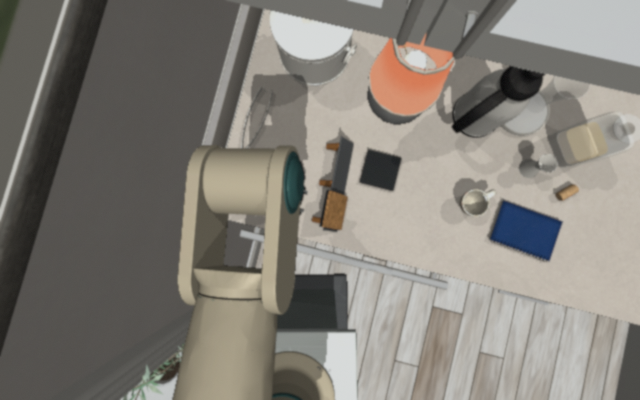

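```bash
python3 - <<'E'
from h import *
f=lambda x,y:(250+(x+.5)/4-.5,130+(y+.5)/4-.5)
for z in(130,140,145,150):print(z,[w2r(ray("side",f(x,58),z)).round(1) for x in(200,265)])
print([w2r(ray("side",f(x,y),77)).round(1) for x,y in((150,208),(293,212))],[w2r(ray("side",f(x,y),6)).round(1) for x,y in((145,350),(288,356))])
E
```

```text
130 [array([140.2,  84.8, 130. ]), array([144.9,  44.3, 130. ])]
140 [array([112.5,  82.2, 140. ]), array([117. ,  43.1, 140. ])]
145 [array([ 98.6,  81. , 145. ]), array([103. ,  42.4, 145. ])]
150 [array([ 84.7,  79.7, 150. ]), array([ 89.1,  41.8, 150. ])]
[array([ 31.3, 103.5,  77. ]), array([34.1, 21.2, 77. ])] [array([ -8.8, 102.4,   6. ]), array([-8.3, 20.4,  6. ])]
```

Request:
apply_moves --rows '[{"slide": [0.86, 0, -0.15], "dr": [0, 0, 0]}, {"slide": [0.86, 0, -0.15], "dr": [0, 0, 0]}, {"slide": [0.86, 0, -0.15], "dr": [0, 0, 0]}, {"slide": [0.86, 0, -0.15], "dr": [0, 0, 0]}, {"slide": [0, 0, 0], "dr": [0, 0, 0]}]'

```text
clock: 16.95
tool_pos: [447.3, -51.8, 39.1]
tool_rot: [-2.0, 79.9, -103.3]
ft_force: [-0.4, -0.4, -0.2]
grip_width: 29.9
```

```bash
python3 - <<'E'
from rig import *
from h import *
p=camera("side")
a=cv2.resize(p["image"][130:240,250:380,::-1],None,fx=5,fy=5,interpolation=cv2.INTER_CUBIC)
s=state();plan(s,(50,60,42),-10,-1)
cv2.imwrite("pics/17.png",a)
E
```

```text
rest-frame now [77.4 61.4 41.1] tool-axes shift mm [ 3.9  1.4 27.2] rotvec deg(tool) [0.1 0.1 0.2] joints [ -4.6   0.2 103.5 -10.3  77.9   9. ] t 17.0 F [ 0.5 -0.7 -0. ]
```

View pics/17.png

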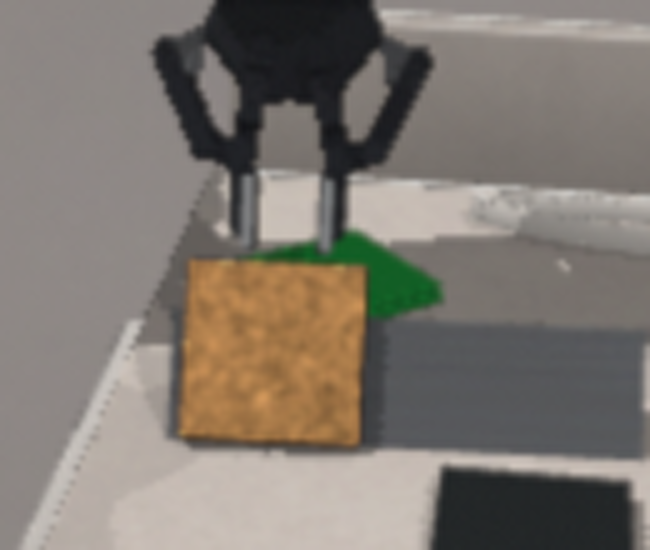

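```bash
python3 - <<'E'
from h import *
for z in(50,55,60,65,70):print(z,w2r(ray("side",(250+245.5/5-.5,130+250/5-.5),z)).round(1))
E
```

```text
50 [102.4  83.7  50. ]
55 [91.8 82.7 55. ]
60 [81.3 81.7 60. ]
65 [70.7 80.7 65. ]
70 [60.1 79.7 70. ]
```

Request:
apply_moves --rows '[{"slide": [0.14, 0, -0.02], "dr": [0, 0, 0]}, {"slide": [0.02, 0, 0.12], "dr": [0, 0, 0]}, {"slide": [0.02, 0, 0.12], "dr": [0, 0, 0]}, {"slide": [0.02, 0, 0.12], "dr": [0, 0, 0]}, {"slide": [0.02, 0, 0.12], "dr": [0, 0, 0]}, {"slide": [0.02, 0, 0.12], "dr": [0, 0, 0]}, {"slide": [0.02, 0, 0.12], "dr": [0, 0, 0]}, {"slide": [0.02, 0, 0.12], "dr": [0, 0, 0]}]'

```text
clock: 17.8
tool_pos: [445.4, -73.0, 38.7]
tool_rot: [0.0, 79.9, -101.3]
ft_force: [-0.1, -0.1, 0.8]
grip_width: 29.8
```

Request:
apply_moves --rows '[{"slide": [0.02, 0, 0.12], "dr": [0, 0, 0]}, {"slide": [0.02, 0, 0.12], "dr": [0, 0, 0]}, {"slide": [0.02, 0, 0.12], "dr": [0, 0, 0]}, {"slide": [0.02, 0, 0.12], "dr": [0, 0, 0]}]'

```text
clock: 18.2
tool_pos: [443.0, -84.8, 38.9]
tool_rot: [0.0, 79.9, -101.3]
ft_force: [-0.7, 1.2, 0.2]
grip_width: 29.6
```

```bash
python3 - <<'E'
from rig import *
from h import *
p=camera("side");q=camera("top")
a=cv2.resize(p["image"][130:240,250:380,::-1],None,fx=4,fy=4,interpolation=cv2.INTER_CUBIC)
b=cv2.resize(q["image"][140:250,290:360,::-1],None,fx=4,fy=4,interpolation=cv2.INTER_CUBIC)
s=state();plan(s,(0,60,42),-10,-1)
cv2.imwrite("pics/18.png",np.hstack([a,b]))
E
```

```text
rest-frame now [44.  60.3 38.9] tool-axes shift mm [ 4.6  0.2 43.9] rotvec deg(tool) [ 0.1  0.1 -0. ] joints [ -8.8  -0.4 104.4 -10.4  76.7   5. ] t 18.3 F [-0.4 -0.1 -0.2]
```

View pics/18.png

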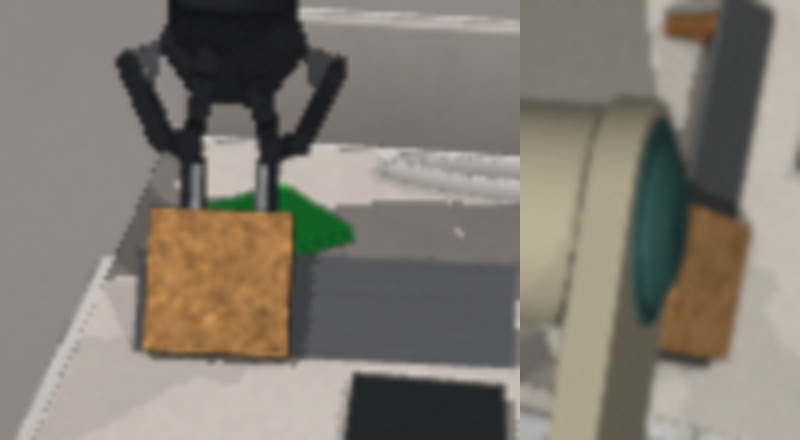

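Request:
apply_moves --rows '[{"slide": [0.02, 0, 0.12], "dr": [0, 0, 0]}, {"slide": [0.02, 0, 0.12], "dr": [0, 0, 0]}, {"slide": [0.02, 0, 0.12], "dr": [0, 0, 0]}, {"slide": [0.02, 0, 0.12], "dr": [0, 0, 0]}]'

```text
clock: 18.7
tool_pos: [440.6, -96.8, 39.0]
tool_rot: [0.0, 79.9, -101.3]
ft_force: [0.3, 0.4, 0.6]
grip_width: 30.0
```

Request:
apply_moves --rows '[{"slide": [0.02, 0, 0.12], "dr": [0, 0, 0]}, {"slide": [0.02, 0, 0.12], "dr": [0, 0, 0]}, {"slide": [0.02, 0, 0.12], "dr": [0, 0, 0]}, {"slide": [0.02, 0, 0.12], "dr": [0, 0, 0]}]'

```text
clock: 19.1
tool_pos: [438.2, -108.8, 39.1]
tool_rot: [0.0, 79.9, -101.3]
ft_force: [0.6, -0.5, 0.4]
grip_width: 30.0
```

```bash
python3 - <<'E'
from rig import *
from h import *
p=camera("side");q=camera("top")
a=cv2.resize(p["image"][130:240,250:380,::-1],None,fx=4,fy=4,interpolation=cv2.INTER_CUBIC)
b=cv2.resize(q["image"][140:250,290:360,::-1],None,fx=4,fy=4,interpolation=cv2.INTER_CUBIC)
s=state();plan(s,(0,60,42),-10,-1)
cv2.imwrite("pics/19.png",np.hstack([a,b]))
E
```

```text
rest-frame now [19.6 60.3 39.1] tool-axes shift mm [ 0.6  0.2 19.8] rotvec deg(tool) [ 0.1  0.1 -0. ] joints [-11.9  -0.8 104.8 -10.4  76.2   1.9] t 19.2 F [ 0.3 -0.2 -0. ]
```

View pics/19.png

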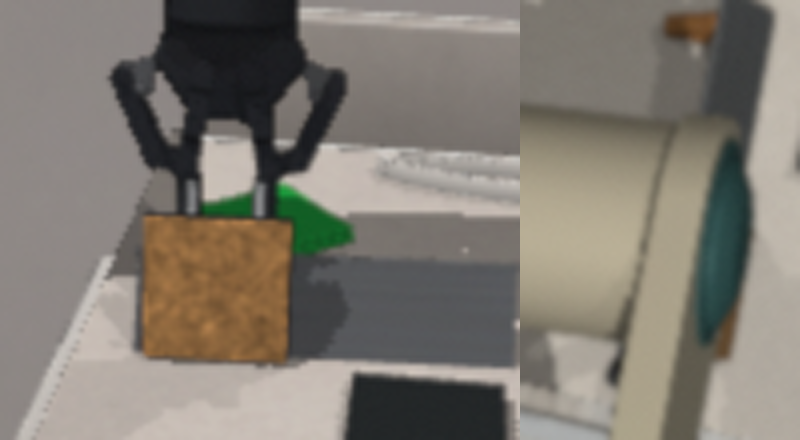

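Request:
apply_moves --rows '[{"slide": [0.02, 0, 0.12], "dr": [0, 0, 0]}, {"slide": [0.02, 0, 0.12], "dr": [0, 0, 0]}, {"slide": [0.02, 0, 0.12], "dr": [0, 0, 0]}, {"slide": [0.02, 0, 0.12], "dr": [0, 0, 0]}, {"slide": [0.02, 0, 0.12], "dr": [0, 0, 0]}, {"slide": [0.02, 0, 0.12], "dr": [0, 0, 0]}]'

```text
clock: 19.8
tool_pos: [434.7, -126.7, 39.3]
tool_rot: [-0.0, 79.9, -101.3]
ft_force: [0.9, 0.4, 0.4]
grip_width: 29.9
```

```bash
python3 - <<'E'
from rig import *
from h import *
p=camera("side")
a=cv2.resize(p["image"][130:240,250:380,::-1],None,fx=4,fy=4,interpolation=cv2.INTER_CUBIC)
s=state();plan(s,(0,60,42),-10,-1)
cv2.imwrite("pics/20.png",a)
E
```

```text
rest-frame now [ 1.1 60.2 39.3] tool-axes shift mm [-2.4  0.2  1.6] rotvec deg(tool) [ 0.1  0.1 -0. ] joints [-14.3  -1.  104.9 -10.4  75.8  -0.4] t 19.85 F [-0.2 -0.5  0.3]
```

View pics/20.png

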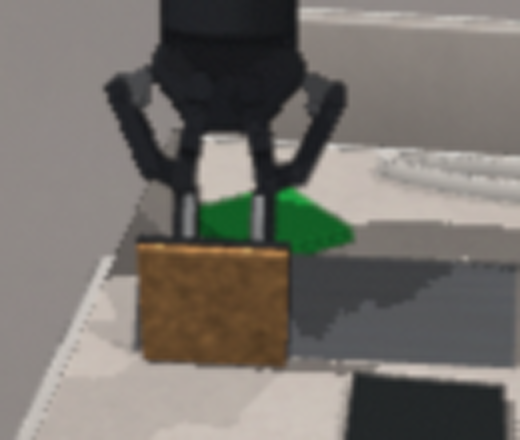

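Request:
apply_moves --rows '[{"slide": [0.02, 0, 0.12], "dr": [0, 0, 0]}, {"slide": [0.02, 0, 0.12], "dr": [0, 0, 0]}, {"slide": [0.02, 0, 0.12], "dr": [0, 0, 0]}, {"slide": [0.02, 0, 0.12], "dr": [0, 0, 0]}, {"slide": [0.02, 0, 0.12], "dr": [0, 0, 0]}]'

```text
clock: 20.35
tool_pos: [431.7, -141.6, 39.5]
tool_rot: [0.0, 79.9, -101.3]
ft_force: [-0.7, 0.0, -0.5]
grip_width: 30.0
```

```bash
python3 - <<'E'
from rig import *
from h import *
p=camera("side")
a=cv2.resize(p["image"][130:250,250:390,::-1],None,fx=4,fy=4,interpolation=cv2.INTER_CUBIC)
s=state();plan(s,(0,60,42),-10,-1)
cv2.imwrite("pics/21.png",a)
E
```

```text
rest-frame now [-14.1  60.2  39.5] tool-axes shift mm [ -4.9   0.2 -13.4] rotvec deg(tool) [ 0.1  0.1 -0. ] joints [-16.2  -1.1 105.  -10.4  75.5  -2.3] t 20.4 F [ 0.5  0.5 -0.8]
```

View pics/21.png

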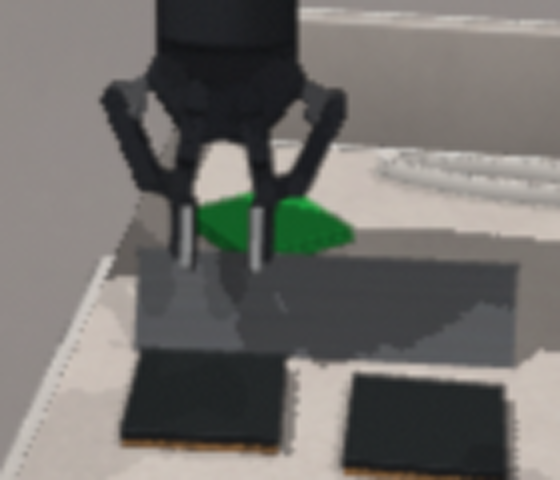

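It has fallen over, slate side up, in front of the rest. I'll raise the arm clear and check.

Request:
apply_moves --rows '[{"slide": [-0.5, 0, 0], "dr": [0, 0, 0]}, {"slide": [-0.9, 0, 0], "dr": [0, 0, 0]}, {"slide": [-0.9, 0, 0], "dr": [0, 0, 0]}, {"slide": [-0.9, 0, 0], "dr": [0, 0, 0]}, {"slide": [-0.9, 0, 0], "dr": [0, 0, 0]}, {"slide": [-0.9, 0, 0], "dr": [0, 0, 0]}, {"slide": [0, 0, 0], "dr": [0, 0, 0]}]'

```text
clock: 21.1
tool_pos: [437.8, -119.7, 166.8]
tool_rot: [2.3, 79.9, -99.0]
ft_force: [0.1, 0.9, -0.2]
grip_width: 29.4
```

```bash
python3 - <<'E'
from rig import *
from h import *
p=camera("side");q=camera("top")
for n,pp in(("side",p),("top",q)):
    for d in silhouettes("slate_up_coaster",pp)+(silhouettes("cork_up_coaster",pp) if n=="side" else []):
        c=max(cv2.findContours(d["mask"].astype(np.uint8),0,2)[0],key=len);b=cv2.boxPoints(cv2.minAreaRect(c)) if n=="top" else np.array([d["rect"][:2]]);print(n,round(d["confidence"],2),w2r(ray(n,b.mean(0),12)).round(1))
s=state();print(w2r(s["tool_pos"]),s["ft_force"],s["clock"])
a=cv2.resize(p["image"][130:250,250:390,::-1],None,fx=4,fy=4,interpolation=cv2.INTER_CUBIC)
cv2.imwrite("pics/22.png",a);cv2.imwrite("pics/22t.png",q["image"][:,:,::-1])
print("slate start",w2r([531.1,-224.5,12]))
E
```

```text
side 0.58 [-85.7 -54.1  12. ]
side 0.69 [160.9  42.5  12. ]
side 0.65 [-61.9  57.8  12. ]
top 0.83 [-76.1 -54.1  12. ]
[  8.38483668  60.86409472 161.36010739] [-0.89024682 -0.80719857 -0.07857264] 21.35
slate start [-75.36032282 -53.6876312   12.        ]
```

View pics/22.png

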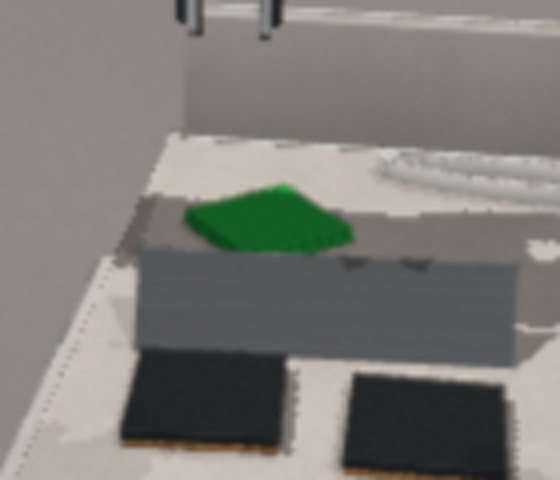

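View pics/22t.png

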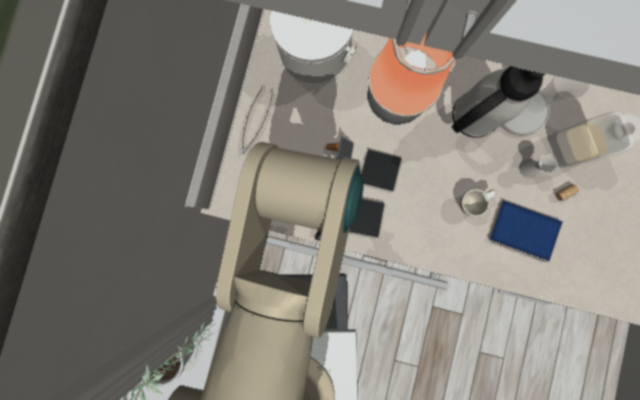

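```bash
python3 -c "
from rig import *
print(finish_job())"
```

```text
the job is handed in; nothing more can be done
None
```

I turned the cork-up coaster over. It now lies slate side up in front of the rest, and I handed the job in at about 21.4 s of the 38 s allowed. No verdict came back.

I pushed it squarely up the steel with two partly opened fingers, until it stalled at about 10 N. It stayed leaning on the rest when I backed away. I then reached behind its upper edge and drew it forward past upright, and it fell flat. The arm was raised clear before handing in.

**Last checks**
- **Turned coaster:** in the side view it looks flat, with the cork layer underneath. Its centre is about 60 mm before the foot line and 58 mm to the robot's side of the middle.
- **Other coaster:** the top view puts it within about 1 mm of where it started. The side view read it about 10 mm further forward; I put that down to using the centre of the visible outline, and the coaster looks unmoved in the pictures.
- **Robot:** the fingers were about 160 mm up, touching nothing, and the wrist force was near zero.

**What disagreed**
- The finger tips sat about 16 mm behind the TCP at 30 mm opening, more than the 13 mm given for fully open. I set their height from the pictures; lowering them in small steps never gave a clear table contact.
- In the last top view the arm partly hid the turned coaster, so its final position comes from the side camera alone.

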